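# Fetch the line box from behind the gear on the stand

### The arm

A 6-joint arm with a two-finger parallel gripper is mounted at the origin on the work surface. World frame = base frame: x ahead of the robot, y to its left, z up, the work surface at z = 0. Lengths are in mm, angles in rad, forces in N, time in s.
With the tool pointing down it reaches from about 275 to 825 mm from the base axis. Payload 4.9 kg.
Tool frame: the origin (TCP) lies at the very end of the fingers, on their centre line; the grasp point (between the pads) lies 19 mm behind it (env.hold_point_z is the distance from the TCP to the grasp point, in mm); z points along the fingers, x is the direction in which the jaws open and shut, and the axes are right-handed (so a half turn about z gives the same grasp; the last joint's range is limited). The gripper opens to 85 mm and grips with 20 to 120 N. Pads are 22 mm wide; open, the fingers measure 114 mm over their backs; the gripper's body (76 mm by 85 mm) begins 54 mm behind the grasp point. The pads swing forward as they close: fully open they stand 13 mm farther back than shut.
Start: joints at [0.997, 0.326, -0.193, 1.052, 0, 1.437], TCP at [234.164, 497.68, 231.281] pointing down, gripper open.
Joint ranges: [-2.65, 2.65], [-0.97, 1.79], [-1.3, 1.35], [-1.93, 2.1], [-1.47, 1.37], [-3.14, 3.14]. Speed limits (rad/s): [2.57, 2.57, 3.14, 3.14, 3.14, 3.14].

### API

Orientations are given as a rotation vector (axis times angle).
In Python, from plant import env, cams gives the robot as it stands. The module is installed in compiled form; this text tells all that it offers.
- The arm moves only by the shell command python3 -m creep 'ROWS'. ROWS is JSON, a list of rows, each a list of 5 numbers: the shift along the tool's x, y, z in mm, then the turn about the tool's z in degrees, then the closure, from 0 (fully open) to 1 (shut). A call has 1 to 10 rows; each row is the pose to reach, as a shift and turn from the pose measured when the call began, along the tool's axes at that moment; what a row does not reach only later rows make up. A row lasts 1/12 s, in which the tool goes at most 41.7 mm and 7.16 degrees, less where a joint would pass 70% of its speed; a pose out of reach is approached as far as the arm can. A call with a gripper value outside its range is refused whole. The fingers move at their own pace and stop on an object; the grip force is fixed at half the most. Time passes only in rows, so rows that repeat a pose let the fingers close. It gives the time, the measured TCP pose, the force and the opening at its end, in the units of the state.
- env.read_state(): the state, without advancing time (a new reading comes with each control period).
- cams.capture(name): name is "scene" or "top" or "wrist"; returns the picture (384x512x3 uint8, red, green, blue); there is no depth.
- cams.camera_info(name): a dict with "mtx" (3x3 intrinsics, pixels), "eye" and "orientation" of the camera in the world. Camera axes: x right, y down, z forward; pixel columns grow to the right and rows downward; lengths in mm; the calibration is good to about 2 mm. The wrist camera is an equidistant fisheye: a pixel r from the principal point sees the ray r / f radians off the axis. A picture is of the moment at which its call begins: read the wrist's pose just before it. camera_info takes no time and is no camera call; for the wrist camera it gives the pose at the moment of the call.
- env.finish_job(): hands the job in, once; it reports no verdict.
The state is a dict: "time": time; "joint_pos": joint angles; "qd": joint speeds; "effort": joint torques, N m; "position": TCP position; "eef_rot": TCP orientation; "contact_force": force on the tool from outside, world axes, zero at the start; "wrist_torque": the same for the moment, N m; "opening": finger opening in mm.
Only numpy, scipy, OpenCV 4.12 (cv2) and the standard library are available. Lean on these libraries where they do the work, as an engineer would, in place of code of your own. Each camera call takes 0.05 s, during which the arm holds its last target.

### The job

On the plywood stand, the wooden loudspeaker, the round loudspeaker and the white power pack stand in the way of the low metal line box behind them. First clear all three, upright, onto the grey rubber mat at the side; only then fetch the line box and set it flat in the middle of the small wooden plinth, its long side along the plinth's long side; last, put each of the three back upright on the very spot of the stand where it stood at the start, boxes square with the stand. Leave the router, circuit board and splitter box alone, and tip nothing over.

Things in the scene. Friction and masses are not known exactly. Their poses are not given: they have to be found in the camera images.
- stand: Fixed plywood board, 190 (x) by 280 (y) mm, top 12 mm above the table; a dark strip, top 30 mm above the table, fills x = +83 to +95 mm. Origin at the centre of its underside, z up. The three things to clear stand in a row at x about -31, y about -86, 0, +86 mm (which is where changes), 29 to 45 mm apart; the line box behind at x about +30 mm, 4 to 16 mm from them
- mat: Fixed grey rubber mat, the side area, 300 (its x) by 140 (its y) by 4 mm thick, lying flat to one side of the stand (left or right). Origin at the centre of its underside, z up; top 4 mm above the origin. Free room for the three things in a row along its x, for example at -95, 0 and +95 mm. A thing is on it when its centre is above it
- plinth: Fixed pale wooden slab, 150 (its x, the long side) by 80 (its y) by 6 mm, on the other side of the stand from the mat. Origin at the centre of its underside, z up; top 6 mm above the origin. Destination of the line box
- monitor: Loose brown wooden box loudspeaker with black cones on its -x face, 60 (x) by 50 (y) by 100 mm tall, about 0.32 kg. Origin at the centre of its underside, z up. Stands in the front row, its x along the stand's x to within 0.05 rad. Can be gripped across y
- roundspeaker: Loose grey upright cylinder (portable loudspeaker) with a dark top disc, 54 mm in diameter (55 over the cloth), 98 mm tall, about 0.28 kg. Origin at the centre of its underside, z up along its axis. Stands in the front row; its x is along the stand's x to within 0.05 rad at the start. Can be gripped across y
- powerpack: Loose white plastic upright power pack with dark slots in its top, 52 (x) by 40 (y) by 96 mm tall, about 0.30 kg. Origin at the centre of its underside, z up. Stands in the front row, its x along the stand's x to within 0.05 rad. Can be gripped across y
- linebox: Loose low aluminium box with four black dots on top, 44 (x) by 110 (y, its long side) by 40 mm tall, about 0.30 kg; the thing to fetch. Origin at the centre of its underside, z up. Lies on the stand behind the front row, its long side along the stand's y. Can be gripped across x once the row is cleared; about 28 mm are free between it and the dark strip
- router: Bystander: loose white slab, 75 (x) by 120 (y) by 24 mm, on the table between robot and stand. Origin at the centre of its underside, z up. Leave alone
- board: Bystander: loose green circuit board, 56 (x) by 85 (y) mm, on a black foot, 39 mm tall in all, beyond the stand on the left or right. Origin at the centre of its underside, z up. Leave alone
- splitter: Bystander: loose dark steel box, 90 (x) by 70 (y) by 42 mm, with two sockets 12 mm long on its +x face and two knobs 10 mm high on its top, beyond the stand on the other side from the circuit board. Origin at the centre of its underside, z up. Leave alone

How it is judged (in metres and radians):
On the way, in this order (a step that is already met when the one before it is completed fails the run):
1. all three things stand upright on the mat, the line box still in its place on the stand (x of monitor in the frame of mat between -0.15 and 0.15 m and y of monitor in the frame of mat between -0.07 and 0.07 m and z of monitor in the frame of mat between 0 and 0.012 m and linear speed of each of monitor, roundspeaker, powerpack below 0.02 m/s and angular speed of each of monitor, roundspeaker, powerpack below 0.2 rad/s and angle between each of monitor, roundspeaker, powerpack's own z axis and vertical below 0.1 rad and x of roundspeaker in the frame of mat between -0.15 and 0.15 m and y of roundspeaker in the frame of mat between -0.07 and 0.07 m and z of roundspeaker in the frame of mat between 0 and 0.012 m and x of powerpack in the frame of mat between -0.15 and 0.15 m and y of powerpack in the frame of mat between -0.07 and 0.07 m and z of powerpack in the frame of mat between 0 and 0.012 m and distance of linebox from where it was at the start of the episode below 0.03 m), for 0.2 s.
2. the line box rests in the middle of the plinth, the three others still on the mat (horizontal distance between linebox and plinth below 0.015 m and z of linebox in the frame of plinth between 0.002 and 0.012 m and angle between the y axis of linebox and the x axis of plinth, either way round below 0.2 rad and linear speed of each of linebox, monitor, roundspeaker, powerpack below 0.02 m/s and angular speed of each of linebox, monitor, roundspeaker, powerpack below 0.2 rad/s and angle between each of linebox, monitor, roundspeaker, powerpack's own z axis and vertical below 0.1 rad and x of monitor in the frame of mat between -0.15 and 0.15 m and y of monitor in the frame of mat between -0.07 and 0.07 m and z of monitor in the frame of mat between 0 and 0.012 m and x of roundspeaker in the frame of mat between -0.15 and 0.15 m and y of roundspeaker in the frame of mat between -0.07 and 0.07 m and z of roundspeaker in the frame of mat between 0 and 0.012 m and x of powerpack in the frame of mat between -0.15 and 0.15 m and y of powerpack in the frame of mat between -0.07 and 0.07 m and z of powerpack in the frame of mat between 0 and 0.012 m), for 0.2 s.
At the end, for the whole second after the job is handed in: Line box flat on the plinth: centres within 15 mm, long sides within 0.2 rad. Each of the other three upright (0.1 rad) within 15 mm of where it stood at the start, the two boxes square with the stand (0.25 rad, either way round). All released and at rest (horizontal distance between linebox and plinth below 0.015 m and z of linebox in the frame of plinth between 0.002 and 0.012 m and angle between the y axis of linebox and the x axis of plinth, either way round below 0.2 rad and linear speed of each of linebox, monitor, roundspeaker, powerpack below 0.02 m/s and angular speed of each of linebox, monitor, roundspeaker, powerpack below 0.2 rad/s and angle between each of linebox, monitor, roundspeaker, powerpack's own z axis and vertical below 0.1 rad and distance of each of monitor, roundspeaker, powerpack from where it was at the start of the episode below 0.015 m and angle between the x axis of each of monitor, powerpack and the x axis of stand, either way round below 0.25 rad and contact force between the fingers and monitor below 0.1 N and contact force between the fingers and roundspeaker below 0.1 N and contact force between the fingers and powerpack below 0.1 N and contact force between the fingers and linebox below 0.1 N); the robot touches nothing.
It fails at once if the router is moved by more than 20 mm (distance of router from where it was at the start of the episode above 0.02 m).
It fails at once if the circuit board is moved by more than 20 mm (distance of board from where it was at the start of the episode above 0.02 m).
It fails at once if the splitter box is moved by more than 20 mm (distance of splitter from where it was at the start of the episode above 0.02 m).
It fails at once if one of the four handled things is tipped over (more than 0.7 rad) (angle between any of monitor, roundspeaker, powerpack, linebox's own z axis and vertical above 0.7 rad).
It also fails if it takes over 144 s, if anything falls off the work surface, if the arm or the gripper's body presses on something with over 40 N, if the wrist force passes 120 N, or if a joint passes its speed limit or range.

## Working session

There is one attempt and no reset: what is moved stays moved. The work goes in short steps, Python scripts to look and compute and a shell command to move; the robot and the scene stay as the last step left them, time stands still between calls to the robot, and variables do not carry over. Pictures are saved under pics/ and viewed, and the job is handed in when it is done.

```bash
mkdir -p pics; ls; python3 - <<'E'
from plant import env,cams
import cv2
print(env.read_state(), env.hold_point_z)
for n in ("scene","top","wrist"):
    i=cams.camera_info(n); print(n,i)
    im=cams.capture(n); cv2.imwrite(f"pics/a_{n}.png",im[:,:,::-1])
E
```

```text
pics
{'time': 0.0, 'joint_pos': array([ 9.96799551e-01,  3.26943368e-01, -1.93577215e-01,  1.05197995e+00,
       -2.01670894e-05,  1.43658800e+00]), 'qd': array([-3.23781745e-04, -2.55671722e-04,  6.26676859e-04,  7.46995822e-04,
        7.90977360e-05, -8.01550094e-04]), 'effort': array([ 1.49904597e-03, -4.43400228e+01,  2.62440777e+01,  1.55207893e-02,
        6.70976465e-05, -8.58362256e-06]), 'position': array([233.84831299, 497.17999513, 230.50463139]), 'eef_rot': array([ 2.65188756e+00,  1.68300325e+00, -2.41801677e-03]), 'contact_force': array([-0.35244185,  0.24017149, -0.6610432 ]), 'wrist_torque': array([-0.01413839,  0.04679116,  0.05163212]), 'opening': 85.13352323353384} 18.700000000000003
scene {'mtx': array([[370.62161558,   0.        , 249.79999066],
       [  0.        , 370.62161558, 190.85080288],
       [  0.        ,   0.        ,   1.        ]]), 'eye': array([1117.60360258, -470.29629767,  775.3108751 ]), 'orientation': array([-2.19565552, -0.97508948,  0.41354531])}
top {'mtx': array([[424.11366536,   0.        , 253.37223204],
       [  0.        , 424.11366536, 190.53653951],
       [  0.        ,   0.        ,   1.        ]]), 'eye': array([ 350.5841263 ,    6.86241512, 1105.62652395]), 'orientation': array([-2.1650008 ,  2.10704106, -0.21647913])}
wrist {'mtx': array([[297.31863964,   0.        , 249.61442799],
       [  0.        , 297.31863964, 193.99315478],
       [  0.        ,   0.        ,   1.        ]]), 'eye': array([164.24833236, 530.41956137, 373.59558182]), 'orientation': array([2.42461223, 1.53723553, 0.23609879])}
```

View pics/a_scene.png

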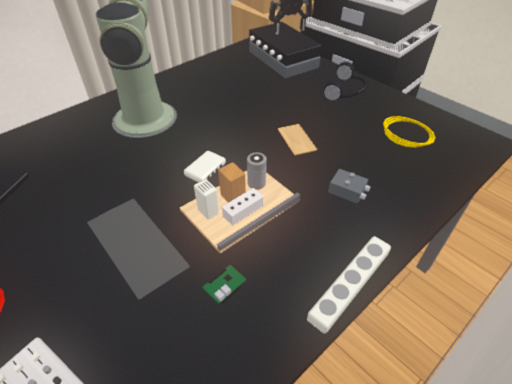

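View pics/a_top.png

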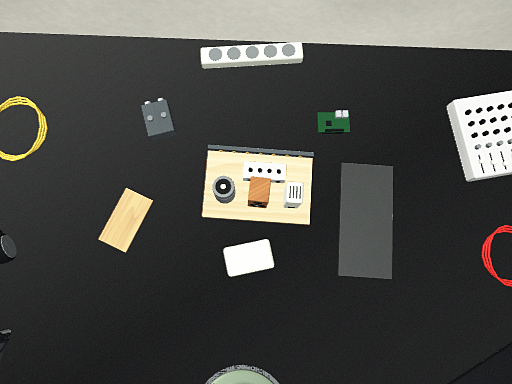

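View pics/a_wrist.png

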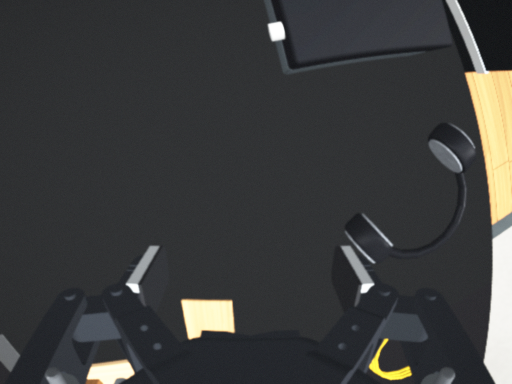

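The pictures show the round speaker on the left (+y) in the top view at (224,187), the monitor at (260,190) and the power pack at (294,194). The line box is at (264,171), the mat at right (366,220) and the plinth at left (126,219). Next I'll look at zoomed crops.

```bash
cat > h.py <<'E'
import numpy as np, cv2
from scipy.spatial.transform import Rotation as R
from plant import env,cams
def ray(info,px,fish=False):
    K=info["mtx"]; px=np.atleast_2d(np.asarray(px,float))
    d=(px-[K[0,2],K[1,2]])/K[0,0]
    if fish:
        r=np.linalg.norm(d,axis=1,keepdims=True); s=np.where(r>1e-9,np.sin(r)/np.maximum(r,1e-9),1)
        v=np.hstack([d*s,np.cos(r)])
    else: v=np.hstack([d,np.ones((len(d),1))])
    v/=np.linalg.norm(v,axis=1,keepdims=True)
    return R.from_rotvec(info["orientation"]).apply(v)
def plane(info,px,z,fish=False):
    v=ray(info,px,fish); e=info["eye"]; return e+v*((z-e[2])/v[:,2:])
def tri(pairs):
    A=np.zeros((3,3));b=np.zeros(3)
    L=[]
    for e,v in pairs:
        P=np.eye(3)-np.outer(v,v);A+=P;b+=P@e;L.append((P,e))
    p=np.linalg.solve(A,b); return p,[np.linalg.norm(P@(p-e)) for P,e in L]
def proj(info,p,fish=False):
    K=info["mtx"]; q=R.from_rotvec(info["orientation"]).inv().apply(np.atleast_2d(p)-info["eye"])
    if fish:
        r=np.linalg.norm(q[:,:2],axis=1); th=np.arctan2(r,q[:,2]); u=q[:,:2]/r[:,None]*th[:,None]
    else: u=q[:,:2]/q[:,2:]
    return u*K[0,0]+[K[0,2],K[1,2]]
E
python3 - <<'E'
import cv2
a=cv2.imread('pics/a_top.png')[140:230,195:325]; cv2.imwrite('pics/z_top.png',cv2.resize(a,None,fx=6,fy=6,interpolation=cv2.INTER_CUBIC))
a=cv2.imread('pics/a_scene.png')[145:250,175:305]; cv2.imwrite('pics/z_scene.png',cv2.resize(a,None,fx=5.5,fy=5.5,interpolation=cv2.INTER_CUBIC))
E
```

```text
(no output)
```

View pics/z_top.png

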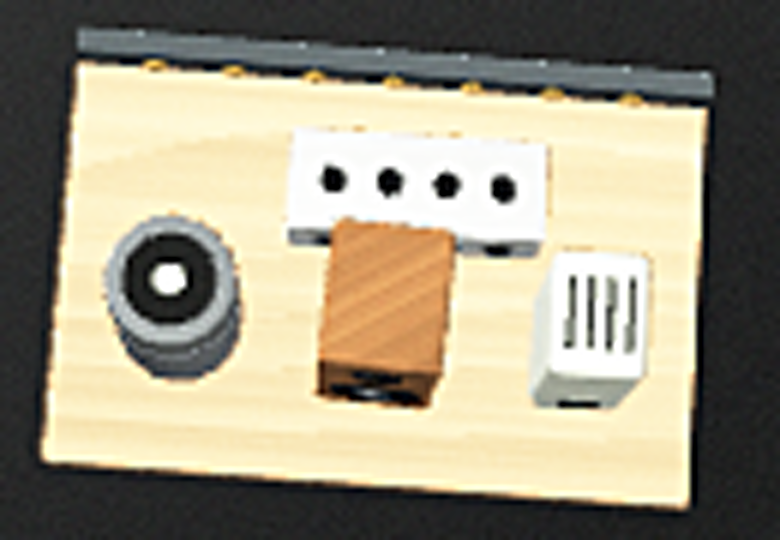

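View pics/z_scene.png

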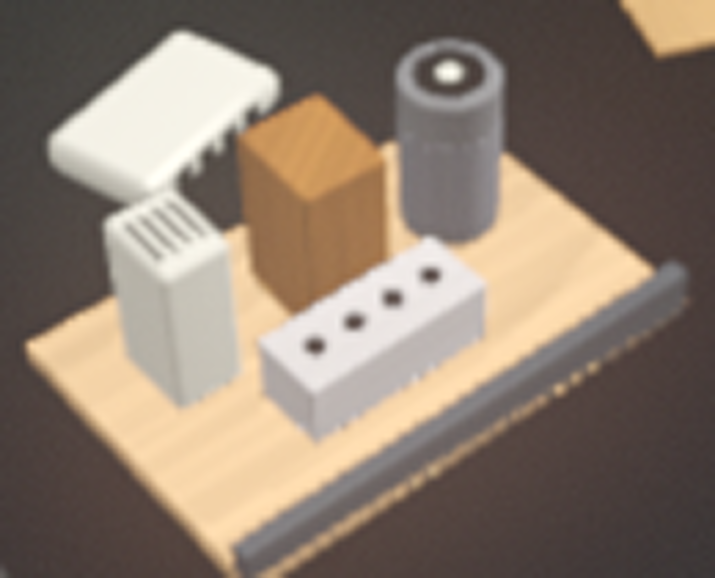

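```bash
cat > m1.py <<'E'
from h import *
T=cams.camera_info("top"); S=cams.camera_info("scene")
tz=lambda p:(np.atleast_2d(p)+.5)/6-.5+[195,140]
sz=lambda p:(np.atleast_2d(p)+.5)/5.5-.5+[175,145]
def t2(n,a,b):
    p,r=tri([(T["eye"],ray(T,tz(a))[0]),(S["eye"],ray(S,sz(b))[0])]); print(n,p.round(1),np.round(r,1)); return p
t2("round",(170,278),(449,72)); 
t2("mon",(388,296),(312,149)); t2("mon L",(336,222),(385,158));t2("mon L2",(455,233),(308,202))
t2("pp",(600,312),(166,227))
d=[t2("dot",a,b) for a,b in zip([(334,180),(390,182),(446,185),(503,188)],[(431,275),(392,298),(354,321),(315,345)])]
print("line",np.mean(d,0), np.degrees(np.arctan2(*(d[3]-d[0])[:2])))
f=[t2("front",(690,508),(27,347))]
c=plane(T,tz([(42,462),(690,508)]),12); print("standfront",c.round(1)); print(plane(T,tz([(80,30),(714,72)]),30).round(1))
e=c[0]-c[1]; u=e/np.linalg.norm(e); print("len",np.linalg.norm(e),"ang stand",np.arctan2(-u[0],u[1]))
# mat, plinth masks in both
for nm,info in (("top",T),("scene",S)):
    im=cv2.imread(f"pics/a_{nm}.png"); hsv=cv2.cvtColor(im,cv2.COLOR_BGR2HSV)
    g=((hsv[...,2]>45)&(hsv[...,2]<85)&(hsv[...,1]<45)).astype(np.uint8)
    w=((hsv[...,2]>150)&(hsv[...,1]>60)&(hsv[...,0]>8)&(hsv[...,0]<30)).astype(np.uint8)
    roi={"top":((330,155,405,290),(90,180,160,260)),"scene":((80,190,200,300),(270,118,325,160))}[nm]
    for n2,m,z,(x0,y0,x1,y1) in (("mat",g,4,roi[0]),("plinth",w,6,roi[1])):
        mm=np.zeros_like(m); mm[y0:y1,x0:x1]=m[y0:y1,x0:x1]
        mm=cv2.morphologyEx(mm,cv2.MORPH_OPEN,np.ones((3,3),np.uint8))
        cs=cv2.findContours(mm,0,2)[0]; k=max(cs,key=cv2.contourArea)
        q=plane(info,k[:,0,:],z)[:,:2].astype(np.float32)
        print(nm,n2,cv2.minAreaRect(q), cv2.contourArea(k))
E
python3 m1.py
```

```text
round [541.6  60.7 111.9] [0.2 0.2]
mon [537.4 -25.9 110.1] [0.1 0.1]
mon L [566.7  -4.5 110.8] [0. 0.]
mon L2 [564.2 -51.6 110.1] [0.8 0.8]
pp [ 533.2 -110.6  110.6] [0. 0.]
dot [597.6  -3.5  52.8] [0.4 0.4]
dot [597.  -27.8  53.3] [0.2 0.2]
dot [596.4 -51.6  53.7] [0.3 0.3]
dot [595.8 -75.7  53.9] [0.2 0.2]
line [596.70217165 -39.66596274  53.43896296] -178.51745861080641
front [ 466.8 -161.4   10.8] [0.7 0.7]
standfront [[ 478.5  118.3   12. ]
 [ 466.4 -161.8   12. ]]
[[ 666.7  108.8   30. ]
 [ 656.4 -169.4   30. ]]
len 280.3631032765635 ang stand -0.04350593799794782
top mat ((621.7861328125, -329.639404296875), (8.103569984436035, 8.72597885131836), 88.58573150634766) 9.0
top plinth ((466.8982849121094, 314.5987243652344), (79.48583984375, 148.7127685546875), 66.08427429199219) 1683.5
scene mat ((437.8118591308594, -339.8690490722656), (308.8374328613281, 350.3211364746094), 47.54474639892578) 4886.0
scene plinth ((467.3401794433594, 313.6866149902344), (82.57184600830078, 154.6466522216797), 65.98709106445312) 636.0
```

Triangulated heights come out right: tops near 110–111 mm and line box top near 53 mm. The mat mask failed, so I'll redo it and also work out the tool axes.

```bash
cat >> h.py <<'E'
def go(x,y,z,psi,st=None):
    """psi: world angle (deg) of tool x wanted (mod 180). prints tool-frame shift and turn"""
    st=st or env.read_state(); M=R.from_rotvec(st["eef_rot"]).as_matrix()
    d=M.T@(np.array([x,y,z])-st["position"])
    cur=np.degrees(np.arctan2(M[1,0],M[0,0])); a=(psi-cur+90)%180-90
    print("t",round(st["time"],2),"pos",st["position"].round(1),"tilt",np.degrees(np.arccos(-M[2,2])).round(2),"toolx",cur.round(1),"q6",st["joint_pos"][5].round(2),"open",round(st["opening"],1),"| shift",d.round(1),"turn",round(-a,1))
E
python3 - <<'E'
from h import *
go(533,-110.6,200,87.5)
for nm in("top","scene"):
    info=cams.camera_info(nm); im=cv2.imread(f"pics/a_{nm}.png"); 
    pts={"top":[(366,220),(350,180),(332,220)],"scene":[(138,248),(120,230),(90,270)]}[nm]
    print([im[p[1],p[0]].tolist() for p in pts])
    g=cv2.GaussianBlur(im,(0,0),1).max(2); lo={"top":48,"scene":0}[nm]
    x0,y0,x1,y1={"top":(328,150,405,292),"scene":(78,190,200,302)}[nm]
    sub=g[y0:y1,x0:x1]; th,m=cv2.threshold(sub,0,255,cv2.THRESH_OTSU); print(th)
    k=max(cv2.findContours(m,0,2)[0],key=cv2.contourArea); hull=cv2.convexHull(k)
    q=plane(info,k[:,0,:]+[x0,y0],4)[:,:2].astype(np.float32); print(nm,cv2.minAreaRect(q),cv2.boxPoints(cv2.minAreaRect(q)).round(0).tolist())
    w=cv2.approxPolyDP(hull,4,True)[:,0,:]+[x0,y0]; print(w.tolist())
E
```

```text
t 0.15 pos [233.9 497.3 230.7] tilt 0.08 toolx 64.8 q6 1.44 open 85.4 | shift [-422.7  529.4   31.1] turn -22.7
[[84, 88, 83], [86, 85, 84], [28, 29, 27]]
60.0
top ((485.1265563964844, -310.972900390625), (138.74044799804688, 298.5632019042969), 87.60293579101562) [[333.0, -374.0], [631.0, -387.0], [637.0, -248.0], [339.0, -235.0]]
[[342, 163], [392, 167], [391, 278], [338, 274]]
[[96, 97, 99], [95, 96, 96], [49, 48, 48]]
144.0
scene ((486.11639404296875, -141.54197692871094), (53.22328567504883, 151.54367065429688), 53.64297103881836) [[409.0, -118.0], [531.0, -208.0], [563.0, -165.0], [441.0, -75.0]]
[[195, 190], [199, 230], [180, 209]]
```

```bash
python3 - <<'E'
from h import *
go(500,-26,250,87.5)
S=cams.camera_info("scene");T=cams.camera_info("top")
print(plane(S,[(88,217),(135,200),(188,262),(142,293)],4).round(0))
for a,b in zip([(391,278),(392,165),(342,163),(338,275)],[(88,217),(142,293),(188,262),(135,200)]):
    p,r=tri([(T["eye"],ray(T,a)[0]),(S["eye"],ray(S,b)[0])]);print("mat",p.round(1),np.round(r,1))
E
```

```text
t 0.15 pos [233.9 497.3 230.7] tilt 0.08 toolx 64.8 q6 1.44 open 85.4 | shift [-360.2  463.6  -18.9] turn -22.7
[[ 320. -364.    4.]
 [ 350. -236.    4.]
 [ 626. -245.    4.]
 [ 624. -373.    4.]]
mat [ 335.3 -366.7   19.2] [0.7 0.7]
mat [ 631.  -377.2   18.1] [3.4 3.4]
mat [ 632.  -247.9   13.8] [0.1 0.1]
mat [ 340.2 -235.5   -4.4] [2.9 2.9]
```

```bash
python3 -m creep '[[-180,232,-19,-22.7,0.2],[-360,464,-19,-22.7,0.2],[-360,464,-19,-22.7,0.2],[-360,464,-19,-22.7,0.2],[-360,464,-19,-22.7,0.2],[-360,464,-19,-22.7,0.2],[-360,464,-19,-22.7,0.2],[-360,464,-19,-22.7,0.2],[-360,464,-19,-22.7,0.2],[-360,464,-19,-22.7,0.2]]'; python3 - <<'E'
from h import *
go(500,-26,250,87.5)
E
```

```text
time: 0.98
position: [419.0, 133.4, 244.8]
eef_rot: [2.269, 2.172, -0.002]
contact_force: [1.4, 0.7, -0.3]
opening: 68.0
t 0.98 pos [419.  133.4 244.8] tilt 0.06 toolx 87.5 q6 0.18 open 68.0 | shift [-155.7   87.9   -5.1] turn 0.0
```

```bash
python3 -m creep '[[-156,88,-5,0,0.2],[-156,88,-5,0,0.2],[-156,88,-5,0,0.2],[-156,88,-5,0,0.2],[-156,88,-5,0,0.2],[-156,88,-5,0,0.2],[-156,88,-5,0,0.2]]'; python3 - <<'E'
from h import *
go(500,-26,250,87.5)
i=cams.camera_info("wrist");im=cams.capture("wrist");cv2.imwrite("pics/w1.png",im[:,:,::-1]); np.savez("w1.npz",**i); print(i)
E
```

```text
time: 1.57
position: [499.7, -26.5, 249.4]
eef_rot: [-2.27, -2.17, 0.002]
contact_force: [0.3, 0.9, 0.2]
opening: 68.7
t 1.57 pos [499.7 -26.5 249.4] tilt 0.11 toolx 87.4 q6 -0.16 open 68.7 | shift [ 0.5  0.3 -0.6] turn -0.1
{'mtx': array([[297.31863964,   0.        , 249.61442799],
       [  0.        , 297.31863964, 193.99315478],
       [  0.        ,   0.        ,   1.        ]]), 'eye': array([422.89320223, -22.93513476, 392.54264592]), 'orientation': array([2.10011005, 2.00515617, 0.30799061])}
```

View pics/w1.png

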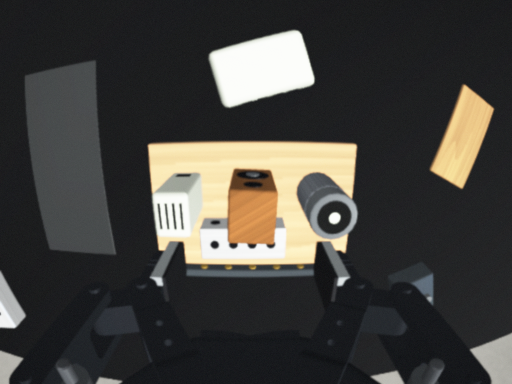

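```bash
cat > m2.py <<'E'
from h import *
exec(open("m1.py").read().split("t2(\"round\"")[0])
W=dict(np.load("w1.npz"))
def t3(n,w,a,b=None):
    L=[(W["eye"],ray(W,w,True)[0]),(T["eye"],ray(T,a)[0])]
    if b is not None: L.append((S["eye"],ray(S,b)[0]))
    p,r=tri(L); print(n,p.round(1),np.round(r,1)); return p
t3("round",(334,218),tz((170,278)),sz((449,72))[0])
t3("pp",(171,216),tz((600,312)),sz((166,227))[0])
a=t3("mon-fl",(228,241),tz((455,233)),sz((308,202))[0]);b=t3("mon-fr",(275,242),tz((336,222)),sz((385,158))[0])
c=t3("mon-nr",(276,187),tz((322,361)),sz((318,95))[0]);d=t3("mon-nl",(230,188),tz((441,371)),sz((240,142))[0])
print("mon",np.mean([a,b,c,d],0).round(1))
for w,x in zip([(215,245),(234,245),(252,245),(271,245)],[(503,188),(446,185),(390,182),(334,180)]): t3("dot",w,tz(x))
for w,x in zip([(25,75),(96,61),(115,254),(50,248)],[(391,278),(338,275),(342,163),(392,165)]): t3("mat",w,x)
for w,x in zip([(464,85),(494,108),(462,188),(431,170)],[(125,251.5),(99,239),(126,188),(153,201)]): t3("plinth",w,x)
print(plane(W,[(25,75),(96,61),(115,254),(50,248)],4,True).mean(0),plane(W,[(464,85),(494,108),(462,188),(431,170)],6,True).mean(0))
E
python3 m2.py; python3 - <<'E'
from h import *
go(533.0,-110.5,130,87.4)
E
```

```text
round [541.7  60.3 112. ] [0.6 0.6 0.1]
pp [ 532.8 -110.6  110.2] [0.5 0.4 0.2]
mon-fl [563.9 -51.9 109.9] [1.  0.3 1.3]
mon-fr [566.5  -3.9 110.5] [0.9 0.7 0.3]
mon-nr [5.086e+02 1.000e-01 1.100e+02] [2.7 1.8 1.8]
mon-nl [507.1 -47.  107.1] [1.3 1.3 0.6]
mon [536.5 -25.7 109.4]
dot [595.6 -75.6  55.2] [0. 0.]
dot [595.9 -51.2  56.1] [0. 0.]
dot [596.2 -27.9  57.4] [0.4 0.4]
dot [595.7  -4.1  60.7] [0.4 0.4]
mat [ 334.1 -371.3    7.1] [0.8 0.8]
mat [ 339.2 -237.7   -2.1] [0.3 0.3]
mat [ 634.6 -249.2    6.3] [0.9 0.9]
mat [ 631.7 -386.6    2.9] [1.9 1.9]
plinth [384.5 310.2   3.1] [0. 0.]
plinth [414.4 376.7  10.2] [0.3 0.3]
plinth [549.8 319.7   6. ] [0.8 0.8]
plinth [517.4 246.3   9. ] [1.2 1.2]
[ 484.79701347 -311.13602348    4.        ] [467.33454287 314.19345423   6.        ]
t 1.62 pos [499.2 -25.6 249.5] tilt 0.12 toolx 87.5 q6 -0.16 open 68.2 | shift [-83.4  37.7 119.4] turn 0.1
```

```bash
python3 -m creep '[[-83,38,90,0,0.25],[-83,38,90,0,0.25],[-83,38,90,0,0.25],[-83,38,90,0,0.25],[-83,38,110,0,0.25],[-83,38,140,0,0.25],[-83,38,165,0,0.25],[-83,38,188,0,0.25],[-83,38,188,0,0.25],[-83,38,188,0,0.25]]'; python3 - <<'E'
from h import *
go(533.0,-110.5,62,87.4)
im=cams.capture("wrist");cv2.imwrite("pics/w2.png",im[:,:,::-1])
E
```

```text
time: 2.45
position: [533.1, -108.1, 62.3]
eef_rot: [-2.265, -2.174, 0.001]
contact_force: [-1.1, -0.9, 0.2]
opening: 64.0
t 2.45 pos [ 533.1 -108.1   62.3] tilt 0.1 toolx 87.7 q6 -0.29 open 64.0 | shift [-2.4  0.   0.3] turn 0.3
```

View pics/w2.png

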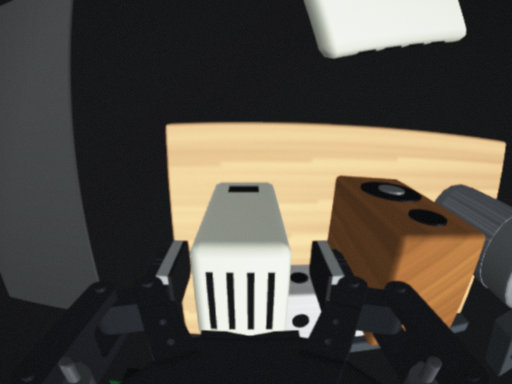

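The power pack is between the fingers, slightly nearer the left one, so I shift -2.4 mm and close.

```bash
python3 -m creep '[[-2.4,0,0,0.3,0.25],[-2.4,0,0,0.3,0.25],[-2.4,0,0,0.3,0.6],[-2.4,0,0,0.3,0.6],[-2.4,0,0,0.3,0.6],[-2.4,0,0,0.3,0.6],[-2.4,0,0,0.3,0.6]]'; python3 - <<'E'
from h import *
go(580,-315,110,87.4)
E
```

```text
time: 3.08
position: [532.9, -110.4, 62.4]
eef_rot: [-2.271, -2.168, 0.001]
contact_force: [-1.2, 0.1, 3.5]
opening: 39.1
t 3.08 pos [ 532.9 -110.4   62.4] tilt 0.11 toolx 87.3 q6 -0.29 open 39.1 | shift [-202.2   56.4  -47.8] turn -0.1
```

```bash
python3 -m creep '[[0,0,-20,0,0.7],[0,0,-40,0,0.7],[-30,9,-50,0,0.7],[-60,18,-50,0,0.7],[-90,27,-50,0,0.7],[-120,36,-50,0,0.7],[-150,45,-50,0,0.7],[-180,54,-50,0,0.7],[-202,56,-50,0,0.7],[-202,56,-50,0,0.7]]'; python3 - <<'E'
from h import *
go(580,-315,56,87.4)
E
```

```text
time: 3.92
position: [579.4, -319.9, 111.0]
eef_rot: [-2.277, -2.164, 0.004]
contact_force: [0.5, 0.2, -2.2]
opening: 39.4
t 3.92 pos [ 579.4 -319.9  111. ] tilt 0.14 toolx 87.1 q6 -0.56 open 39.4 | shift [ 5.   0.5 55. ] turn -0.3
```

```bash
python3 -m creep '[[3,0.5,15,-0.3,0.7],[5,0.5,30,-0.3,0.7],[5,0.5,42,-0.3,0.7],[5,0.5,50,-0.3,0.7],[5,0.5,53,-0.3,0.7],[5,0.5,55,-0.3,0.7],[5,0.5,56,-0.3,0.7],[5,0.5,56,-0.3,0.7]]'; python3 - <<'E'
from h import *
go(580,-315,54,87.4)
E
```

```text
time: 4.58
position: [580.4, -315.1, 55.5]
eef_rot: [2.271, 2.17, -0.003]
contact_force: [0.1, -0.6, -2.4]
opening: 39.1
t 4.58 pos [ 580.4 -315.1   55.5] tilt 0.13 toolx 87.4 q6 -0.56 open 39.1 | shift [ 0.1 -0.4  1.5] turn -0.0
```

```bash
python3 -m creep '[[0,0,1,0,0.7],[0,0,1.5,0,0.7],[0,0,1.5,0,0.7],[0,0,1.5,0,0.7]]'
```

```text
time: 4.92
position: [580.9, -315.4, 54.6]
eef_rot: [2.27, 2.169, -0.003]
contact_force: [-0.5, 0.5, -1.3]
opening: 39.3
```

```bash
python3 -m creep '[[0,0,0.7,0,0.7],[0,0,0.7,0,0.7],[0,0,0.7,0,0.5],[0,0,0.7,0,0.3],[0,0,0.7,0,0.2],[0,0,0.7,0,0.2],[0,0,-20,0,0.2],[0,0,-50,0,0.2],[0,0,-85,0,0.2],[0,0,-120,0,0.2]]';  python3 - <<'E'
from h import *
go(537,-25.8,150,87.4)
im=cams.capture("wrist");cv2.imwrite("pics/w3.png",im[:,:,::-1])
E
```

```text
time: 5.75
position: [580.4, -314.7, 175.2]
eef_rot: [2.271, 2.17, -0.003]
contact_force: [0.8, -0.6, 0.8]
opening: 68.3
t 5.75 pos [ 580.4 -314.7  175.2] tilt 0.13 toolx 87.4 q6 -0.56 open 68.3 | shift [286.7 -56.5  24.8] turn -0.0
```

View pics/w3.png

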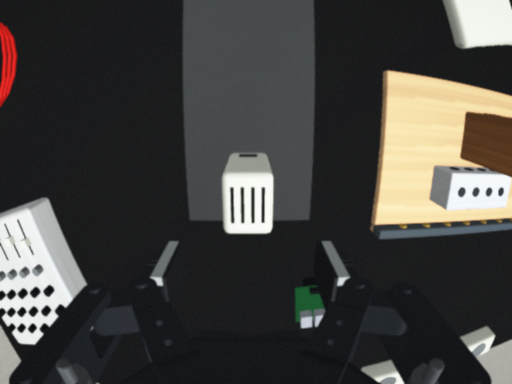

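The power pack stands upright on the mat, its top at (248,208) and centred across the mat. Monitor next.

```bash
python3 -m creep '[[40,-8,10,0,0.23],[80,-16,20,0,0.23],[120,-24,25,0,0.23],[160,-32,25,0,0.23],[200,-40,25,0,0.23],[240,-48,25,0,0.23],[275,-54,25,0,0.23],[287,-56.5,25,0,0.23],[287,-56.5,25,0,0.23],[287,-56.5,25,0,0.23]]';  python3 - <<'E'
from h import *
go(537,-25.8,62,87.4)
im=cams.capture("wrist");cv2.imwrite("pics/w4.png",im[:,:,::-1])
E
```

```text
time: 6.63
position: [541.1, -27.9, 156.3]
eef_rot: [2.26, 2.163, 0.0]
contact_force: [0.8, -0.6, -0.0]
opening: 65.9
t 6.63 pos [541.1 -27.9 156.3] tilt 0.76 toolx 87.5 q6 -0.14 open 65.9 | shift [ 2.7 -5.1 94.2] turn 0.1
```

View pics/w4.png

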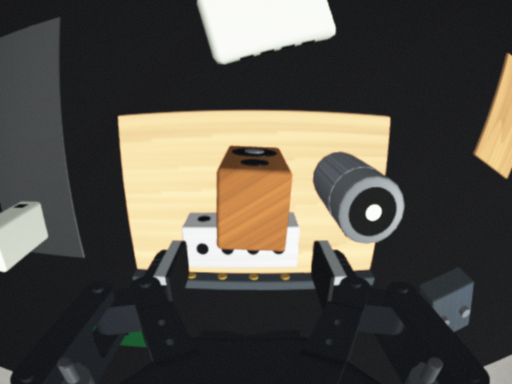

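```bash
python3 -m creep '[[2.5,-5,0,0,0.23],[2.5,-5,0,0,0.23],[2.5,-5,25,0,0.23],[2.5,-5,55,0,0.23],[2.5,-5,80,0,0.23],[2.5,-5,94,0,0.23],[2.5,-5,94,0,0.23],[2.5,-5,94,0,0.23]]';  python3 - <<'E'
from h import *
go(537,-25.8,62,87.4)
im=cams.capture("wrist");cv2.imwrite("pics/w5.png",im[:,:,::-1])
E
```

```text
time: 7.35
position: [536.9, -27.7, 61.8]
eef_rot: [2.264, 2.16, -0.001]
contact_force: [-0.7, 0.4, -1.2]
opening: 66.0
t 7.35 pos [536.9 -27.7  61.8] tilt 0.7 toolx 87.3 q6 -0.14 open 66.0 | shift [ 1.9 -0.  -0.2] turn -0.1
```

View pics/w5.png

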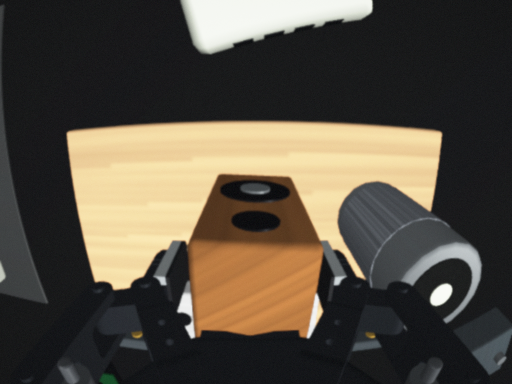

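```bash
python3 -m creep '[[1.9,0,0,0,0.23],[1.9,0,0,0,0.23],[1.9,0,0,0,0.23],[1.9,0,0,0,0.6],[1.9,0,0,0,0.6],[1.9,0,0,0,0.6],[1.9,0,0,0,0.6]]'; python3 - <<'E'
from h import *
go(485,-311,112,87.4)
E
```

```text
time: 7.98
position: [538.3, -25.9, 63.6]
eef_rot: [2.262, 2.159, 0.001]
contact_force: [-1.4, 0.1, 6.5]
opening: 49.5
t 7.98 pos [538.3 -25.9  63.6] tilt 0.85 toolx 87.3 q6 -0.13 open 49.5 | shift [-287.7  -39.3  -46.1] turn -0.1
```

```bash
python3 -m creep '[[0,0,-15,0,0.6],[0,0,-35,0,0.6],[-25,-3,-48,0,0.6],[-60,-8,-50,0,0.6],[-95,-13,-50,0,0.6],[-130,-18,-50,0,0.6],[-155,-21,-50,0,0.6],[-165,-22,-50,0,0.6],[-165,-22,-50,0,0.6],[-165,-22,-50,0,0.6]]'; python3 - <<'E'
from h import *
go(485,-311,112,87.4)
im=cams.capture("scene");cv2.imwrite("pics/s2.png",im[:,:,::-1])
E
```

```text
time: 8.82
position: [507.6, -188.8, 114.5]
eef_rot: [2.264, 2.159, 0.002]
contact_force: [0.1, 0.7, -2.4]
opening: 49.7
t 8.82 pos [ 507.6 -188.8  114.5] tilt 0.77 toolx 87.3 q6 -0.44 open 49.7 | shift [-123.1  -16.8    3.4] turn -0.1
```

View pics/s2.png

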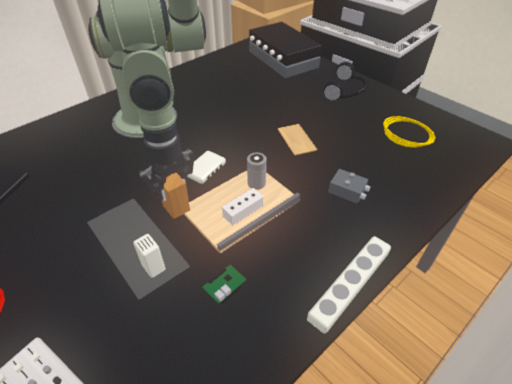

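The monitor (175,195) is held upright and the power pack (150,255) stands on the mat. I carry on.

```bash
python3 -m creep '[[-30,-4,0,0,0.6],[-60,-8,0,0,0.6],[-90,-12,4,0,0.6],[-115,-16,15,0,0.6],[-123,-17,25,0,0.6],[-123,-17,40,0,0.6],[-123,-17,50,0,0.6],[-123,-17,55,0,0.6],[-123,-17,56,0,0.6],[-123,-17,56,0,0.6]]'; python3 - <<'E'
from h import *
go(485,-311,56,87.4)
E
```

```text
time: 9.7
position: [485.7, -309.4, 59.1]
eef_rot: [2.262, 2.163, 0.002]
contact_force: [0.2, -0.7, -3.4]
opening: 49.5
t 9.7 pos [ 485.7 -309.4   59.1] tilt 0.69 toolx 87.4 q6 -0.65 open 49.5 | shift [-1.7 -0.6  3.1] turn 0.0
```

```bash
python3 -m creep '[[0,0,1.5,0,0.6],[0,0,2.5,0,0.6],[0,0,3.5,0,0.6],[0,0,3.5,0,0.6],[0,0,3.5,0,0.6]]'
```

```text
time: 10.12
position: [485.8, -309.4, 55.8]
eef_rot: [2.262, 2.163, 0.002]
contact_force: [-0.4, -0.4, -3.2]
opening: 49.7
```

```bash
python3 -m creep '[[0,0,1,0,0.6],[0,0,1.5,0,0.6],[0,0,2,0,0.6],[0,0,2,0,0.6]]'
```

```text
time: 10.45
position: [485.9, -309.6, 55.5]
eef_rot: [2.261, 2.162, 0.002]
contact_force: [-2.8, 1.8, 10.8]
opening: 49.7
```

```bash
python3 -m creep '[[0,0,0,0,0.6],[0,0,0,0,0.45],[0,0,0,0,0.3],[0,0,0,0,0.2],[0,0,0,0,0.2],[0,0,-20,0,0.2],[0,0,-50,0,0.2],[0,0,-85,0,0.2],[0,0,-110,0,0.2],[0,0,-110,0,0.2]]';  python3 - <<'E'
from h import *
go(541.7,60.5,160,87.4)
im=cams.capture("wrist");cv2.imwrite("pics/w6.png",im[:,:,::-1])
E
```

```text
time: 11.28
position: [487.7, -311.1, 171.3]
eef_rot: [2.254, 2.156, 0.004]
contact_force: [0.7, -0.3, 1.8]
opening: 68.1
t 11.28 pos [ 487.7 -311.1  171.3] tilt 1.32 toolx 87.4 q6 -0.65 open 68.1 | shift [373.7  37.2   6.8] turn 0.0
```

View pics/w6.png

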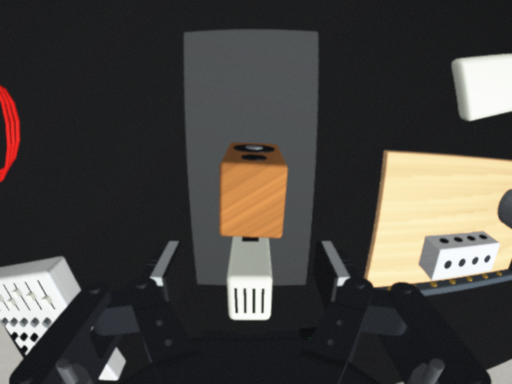

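Both stand upright on the mat. The tool tilt has crept up to 1.3°, so I check how it behaves.

```bash
cat >> h.py <<'E'
def tz_():
    M=R.from_rotvec(env.read_state()["eef_rot"]).as_matrix(); return (M[:2,2]*57.3).round(2)
E
python3 -c "
from h import *;print(tz_())"
python3 -m creep '[[40,4,-15,0,0.2],[80,8,-15,0,0.2],[115,12,-15,0,0.2],[150,15,-15,0,0.2],[180,18,-15,0,0.2],[200,20,-15,0,0.2],[210,21,-15,0,0.2],[210,21,-15,0,0.2],[210,21,-15,0,0.2],[210,21,-15,0,0.2]]';  python3 -c "
from h import *;print(tz_());go(541.7,60.5,160,87.4)"
```

```text
[ 0.88 -0.73]
time: 12.17
position: [516.8, -102.4, 181.1]
eef_rot: [2.258, 2.156, 0.003]
contact_force: [-0.5, 0.0, 0.2]
opening: 68.3
[ 0.85 -0.75]
t 12.17 pos [ 516.8 -102.4  181.1] tilt 1.14 toolx 87.4 q6 -0.29 open 68.3 | shift [164.1  17.1  19.3] turn -0.0
```

```bash
python3 -m creep '[[0,0,-40,0,0.2],[0,0,-60,0,0.2],[0,0,-60,0,0.2],[0,0,-60,0,0.2],[0,0,-20,0,0.2],[0,0,20,0,0.2]]';  python3 -c "
from h import *;print(tz_());go(541.7,60.5,160,87.4)"
```

```text
time: 12.67
position: [518.6, -104.2, 161.4]
eef_rot: [2.256, 2.151, 0.006]
contact_force: [-0.8, 0.7, -0.3]
opening: 68.5
[ 1.13 -0.87]
t 12.67 pos [ 518.6 -104.2  161.4] tilt 1.43 toolx 87.3 q6 -0.29 open 68.5 | shift [165.7  15.2  -0.7] turn -0.1
```

```bash
python3 -m creep '[[0,0,-40,0,0.2],[0,0,-80,0,0.2]]';  python3 -c "
from h import *;print(tz_());go(541.7,60.5,160,87.4)"
```

```text
time: 12.83
position: [509.3, -101.5, 231.1]
eef_rot: [2.272, 2.163, -0.011]
contact_force: [3.0, 1.0, 1.4]
opening: 68.5
[-0.13 -0.45]
t 12.83 pos [ 509.3 -101.5  231.1] tilt 0.46 toolx 87.2 q6 -0.29 open 68.5 | shift [164.   24.6  69.8] turn -0.2
```

Ending a call while lifting removes the tilt, now 0.46°. On to the round speaker.

```bash
python3 -m creep '[[35,5,10,0,0.2],[70,10,25,0,0.2],[105,16,40,0,0.2],[135,20,55,0,0.2],[155,23,60,0,0.2],[164,24.6,65,0,0.2],[164,24.6,65,0,0.2],[164,24.6,65,0,0.2],[164,24.6,65,0,0.2]]';  python3 - <<'E'
from h import *
print(tz_());go(541.7,60.5,61,87.4)
im=cams.capture("wrist");cv2.imwrite("pics/w7.png",im[:,:,::-1])
E
```

```text
time: 13.58
position: [541.7, 59.1, 164.8]
eef_rot: [2.274, 2.161, -0.012]
contact_force: [0.1, -0.4, 0.4]
opening: 68.5
[-0.14 -0.48]
t 13.58 pos [541.7  59.1 164.8] tilt 0.5 toolx 87.1 q6 0.03 open 68.5 | shift [2.300e+00 1.000e-01 1.038e+02] turn -0.3
```

View pics/w7.png

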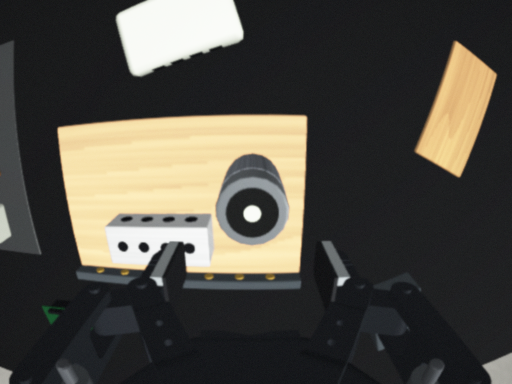

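```bash
python3 -m creep '[[2,0,30,-0.3,0.2],[2,0,60,-0.3,0.2],[2,0,85,-0.3,0.2],[2,0,98,-0.3,0.2],[2,0,103,-0.3,0.2],[2,0,103,-0.3,0.2],[2,0,103,-0.3,0.2],[2,0,103,-0.3,0.2]]';  python3 - <<'E'
from h import *
print(tz_());go(541.7,60.5,61,87.4)
im=cams.capture("wrist");cv2.imwrite("pics/w8.png",im[:,:,::-1])
E
```

```text
time: 14.3
position: [543.2, 59.7, 63.6]
eef_rot: [2.268, 2.164, -0.008]
contact_force: [-0.2, 0.3, 0.7]
opening: 68.2
[ 0.05 -0.48]
t 14.3 pos [543.2  59.7  63.6] tilt 0.48 toolx 87.3 q6 0.03 open 68.2 | shift [ 0.7 -1.5  2.6] turn -0.1
```

View pics/w8.png

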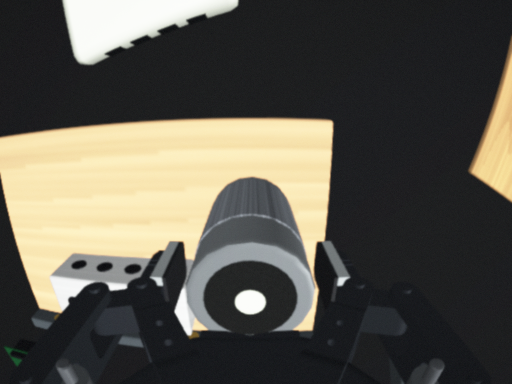

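```bash
python3 -m creep '[[0.7,-1.5,1,-0.1,0.2],[0.7,-1.5,1,-0.1,0.2],[0.7,-1.5,1,-0.1,0.5],[0.7,-1.5,1,-0.1,0.5],[0.7,-1.5,1,-0.1,0.5],[0.7,-1.5,1,-0.1,0.5],[0.7,-1.5,1,-0.1,0.5]]';  python3 - <<'E'
from h import *
print(tz_());go(390,-307,112,87.4)
E
```

```text
time: 14.93
position: [542.0, 60.7, 63.4]
eef_rot: [2.265, 2.166, -0.007]
contact_force: [-1.6, -0.7, 5.0]
opening: 52.6
[ 0.11 -0.48]
t 14.93 pos [542.   60.7  63.4] tilt 0.5 toolx 87.5 q6 0.03 open 52.6 | shift [-374.5 -135.5  -45.8] turn 0.1
```

```bash
python3 -m creep '[[0,0,-15,0,0.5],[0,0,-35,0,0.5],[-25,-9,-48,0,0.5],[-60,-22,-50,0,0.5],[-95,-34,-50,0,0.5],[-130,-47,-50,0,0.5],[-160,-58,-50,0,0.5],[-180,-65,-50,0,0.5],[-180,-65,-50,0,0.5],[-180,-65,-50,0,0.5]]'; python3 - <<'E'
from h import *
print(tz_());go(390,-307,112,87.4)
E
```

```text
time: 15.77
position: [468.4, -116.5, 114.6]
eef_rot: [2.268, 2.164, -0.007]
contact_force: [0.9, 0.4, -2.4]
opening: 53.0
[ 0.09 -0.44]
t 15.77 pos [ 468.4 -116.5  114.6] tilt 0.45 toolx 87.3 q6 -0.35 open 53.0 | shift [-194.   -69.4    4. ] turn -0.1
```

```bash
python3 -m creep '[[-30,-11,0,0,0.5],[-65,-23,0,0,0.5],[-100,-36,0,0,0.5],[-135,-48,0,0,0.5],[-165,-59,0,0,0.5],[-187,-67,0,0,0.5],[-194,-69,5,0,0.5],[-194,-69,5,0,0.5],[-194,-69,5,0,0.5],[-194,-69,5,0,0.5]]'; python3 - <<'E'
from h import *
print(tz_());go(390,-307,56.5,87.4)
E
```

```text
time: 16.6
position: [390.8, -305.2, 110.6]
eef_rot: [2.267, 2.168, -0.005]
contact_force: [0.7, 0.4, -2.6]
opening: 53.3
[ 0.06 -0.35]
t 16.6 pos [ 390.8 -305.2  110.6] tilt 0.36 toolx 87.4 q6 -0.76 open 53.3 | shift [-1.6 -0.8 54.1] turn 0.0
```

```bash
python3 -m creep '[[-1,-1,15,0,0.5],[-1,-1,30,0,0.5],[-1,-1,42,0,0.5],[-1,-1,50,0,0.5],[-1,-1,53,0,0.5],[-1,-1,54,0,0.5],[-1,-1,54.5,0,0.5],[-1,-1,55,0,0.5],[-1,-1,55.5,0,0.5],[-1,-1,55.5,0,0.5]]'
```

```text
time: 17.43
position: [390.1, -306.7, 55.5]
eef_rot: [2.266, 2.167, -0.005]
contact_force: [-0.2, 0.6, -1.5]
opening: 53.0
```

```bash
python3 -m creep '[[0,0,0.7,0,0.5],[0,0,0.7,0,0.5],[0,0,0.7,0,0.35],[0,0,0.7,0,0.2],[0,0,0.7,0,0.15],[0,0,0.7,0,0.15],[0,0,-20,0,0.15],[0,0,-45,0,0.15],[0,0,-70,0,0.15],[0,0,-95,0,0.15]]';  python3 - <<'E'
from h import *
print(tz_());go(390,-200,200,87.4)
im=cams.capture("scene");cv2.imwrite("pics/s3.png",im[:,:,::-1])
im=cams.capture("top");cv2.imwrite("pics/t3.png",im[:,:,::-1])
E
```

```text
time: 18.27
position: [389.8, -305.9, 151.5]
eef_rot: [2.267, 2.167, -0.005]
contact_force: [0.4, -1.0, 0.9]
opening: 73.0
[ 0.08 -0.37]
t 18.27 pos [ 389.8 -305.9  151.5] tilt 0.38 toolx 87.4 q6 -0.77 open 73.0 | shift [105.5  -4.4 -49.2] turn 0.0
```

View pics/s3.png

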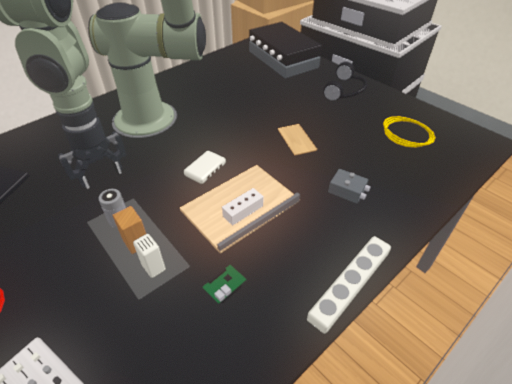

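View pics/t3.png

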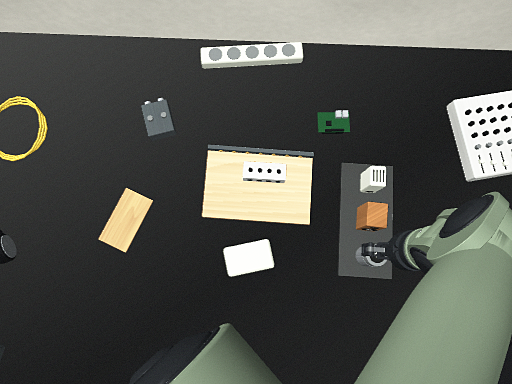

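All three stand upright on the mat, at (373,180), (372,216) and (375,255) in the top view. The line box lies alone at (264,171). I go above it, turning 89.5°.

```bash
python3 -c "
from h import *;go(596,-40,200,-1.9)"
python3 -m creep '[[0,0,-25,0,0.15],[25,15,-50,8,0.15],[60,45,-50,15,0.15],[95,75,-50,22,0.15],[125,100,-50,29,0.15],[150,120,-50,36,0.15],[170,135,-50,43,0.15],[185,145,-50,45,0.15],[185,145,-50,45,0.15],[185,145,-50,45,0.15]]'; python3 -c "
from h import *;print(tz_());go(596,-40,200,-1.9)"
```

```text
t 18.37 pos [ 392.  -308.2  154.4] tilt 0.79 toolx 87.4 q6 -0.77 open 72.6 | shift [276.6 192.1 -47.5] turn 89.3
time: 19.2
position: [544.9, -128.2, 202.2]
eef_rot: [2.914, 1.137, 0.001]
contact_force: [0.3, -0.7, 0.1]
opening: 72.6
[ 0.3  -0.68]
t 19.2 pos [ 544.9 -128.2  202.2] tilt 0.75 toolx 42.6 q6 0.47 open 72.6 | shift [ 97.4 -30.3   1.4] turn 44.5
```

```bash
python3 -m creep '[[25,-8,0,7,0.2],[50,-15,0,14,0.25],[75,-23,0,21,0.25],[90,-28,0,28,0.25],[97,-30,0,35,0.25],[97,-30,0,42,0.25],[97,-30,0,44.5,0.25],[97,-30,0,44.5,0.25],[97,-30,0,44.5,0.25]]'; python3 - <<'E'
from h import *
print(tz_());go(596,-40,200,-1.9)
i=cams.camera_info("wrist");im=cams.capture("wrist");cv2.imwrite("pics/w9.png",im[:,:,::-1]); np.savez("w9.npz",**i)
E
```

```text
time: 19.95
position: [595.3, -41.5, 201.1]
eef_rot: [3.129, -0.05, 0.007]
contact_force: [0.0, -0.3, 0.5]
opening: 64.0
[ 0.25 -0.69]
t 19.95 pos [595.3 -41.5 201.1] tilt 0.74 toolx -1.8 q6 1.42 open 64.0 | shift [ 0.6 -1.5  1. ] turn 0.1
```

View pics/w9.png

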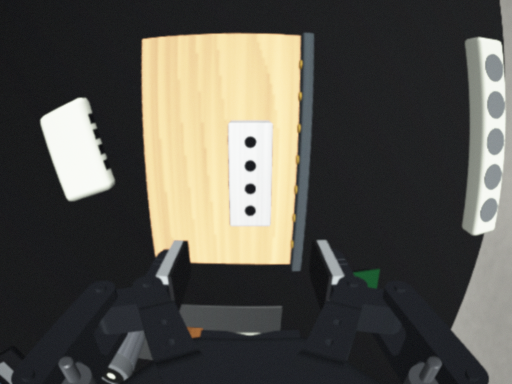

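```bash
python3 - <<'E'
from h import *
W=dict(np.load("w9.npz")); T=cams.camera_info("top")
im=cv2.imread("pics/w9.png"); hsv=cv2.cvtColor(im,cv2.COLOR_BGR2HSV)
m=((hsv[...,1]<35)&(hsv[...,2]>140)).astype(np.uint8); mm=np.zeros_like(m); mm[100:240,200:290]=m[100:240,200:290]
k=max(cv2.findContours(mm,0,2)[0],key=cv2.contourArea); print(cv2.boundingRect(k))
q=plane(W,k[:,0,:],52,True)[:,:2].astype(np.float32); print(cv2.minAreaRect(q))
d=[(250,142),(250,166),(250,189),(250,211)]
tt=cv2.imread("pics/t3.png")[160:185,238:292]; cv2.imwrite("pics/z3.png",cv2.resize(tt,None,fx=12,fy=12,interpolation=cv2.INTER_CUBIC))
print(plane(W,d,52,True).round(1))
for w,x in zip(d,[(334,180),(390,182),(446,185),(503,188)]):
    tp=(np.array(x)+.5)/6-.5+[195,140]
    print(tri([(W["eye"],ray(W,w,True)[0]),(T["eye"],ray(T,tp)[0])])[0].round(1))
go(596,-40,24,-1.9)
E
```

```text
(228, 120, 45, 106)
((596.7539672851562, -38.584381103515625), (110.87470245361328, 43.4796142578125), 87.98412322998047)
[[598.   -5.   52. ]
 [597.2 -29.4  52. ]
 [596.4 -53.5  52. ]
 [595.6 -77.8  52. ]]
[597.7  -4.4  52.9]
[596.9 -27.9  56.2]
[596.1 -51.6  57.1]
[595.4 -75.6  57. ]
t 20.0 pos [595.4 -41.4 201.2] tilt 0.74 toolx -1.8 q6 1.42 open 64.1 | shift [ -0.3  -3.5 177.1] turn 0.1
```

```bash
python3 -m creep '[[1,-2.2,35,0.2,0.29],[1,-2.2,70,0.2,0.29],[1,-2.2,100,0.2,0.29],[1,-2.2,115,0.2,0.29],[1,-2.2,120,0.2,0.29],[1,-2.2,120,0.2,0.29],[1,-2.2,120,0.2,0.29],[1,-2.2,120,0.2,0.29]]'; python3 - <<'E'
from h import *
print(tz_());go(596.7,-39.2,21,-2)
im=cams.capture("wrist");cv2.imwrite("pics/w10.png",im[:,:,::-1])
E
```

```text
time: 20.67
position: [598.3, -41.1, 82.8]
eef_rot: [3.129, -0.056, 0.012]
contact_force: [0.7, -0.3, 0.9]
opening: 60.7
[ 0.43 -0.72]
t 20.67 pos [598.3 -41.1  82.8] tilt 0.84 toolx -2.0 q6 1.42 open 60.7 | shift [-2.2 -2.6 61.8] turn -0.0
```

View pics/w10.png

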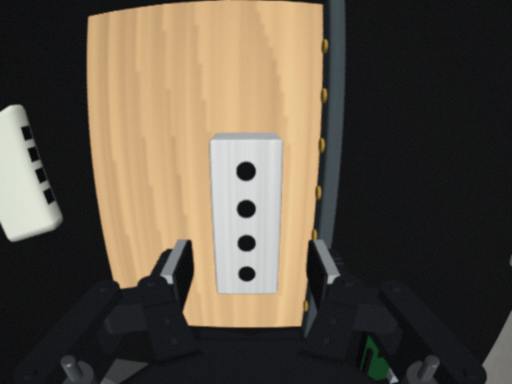

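```bash
python3 -m creep '[[-2,-2.5,0,0,0.29],[-2,-2.5,20,0,0.29],[-2,-2.5,40,0,0.29],[-2,-2.5,54,0,0.29],[-2,-2.5,60,0,0.29],[-2,-2.5,62,0,0.29],[-2,-2.5,62,0,0.29],[-2,-2.5,62,0,0.29],[-2,-2.5,62,0,0.29]]'; python3 - <<'E'
from h import *
print(tz_());go(596.7,-39.2,21,-2)
E
```

```text
time: 21.47
position: [598.0, -39.4, 22.1]
eef_rot: [3.128, -0.055, 0.016]
contact_force: [-0.6, 0.3, 0.5]
opening: 60.4
[ 0.56 -0.74]
t 21.47 pos [598.  -39.4  22.1] tilt 0.93 toolx -2.0 q6 1.42 open 60.4 | shift [-1.3 -0.2  1.1] turn -0.0
```

```bash
python3 -m creep '[[-1.3,0,0,0,0.29],[-1.3,0,0,0,0.29],[-1.3,0,0,0,0.6],[-1.3,0,0,0,0.6],[-1.3,0,0,0,0.6],[-1.3,0,0,0,0.6],[-1.3,0,0,0,0.6]]'; python3 - <<'E'
from h import *
print(tz_());go(467.2,314.3,100,66)
E
```

```text
time: 22.05
position: [597.0, -39.5, 22.7]
eef_rot: [3.128, -0.056, 0.017]
contact_force: [-1.9, -0.1, 6.2]
opening: 43.1
[ 0.6  -0.76]
t 22.05 pos [597.  -39.5  22.7] tilt 0.97 toolx -2.0 q6 1.42 open 43.1 | shift [-141.4 -347.9  -83.3] turn -68.0
```

```bash
python3 -m creep '[[0,0,-15,0,0.6],[0,0,-40,0,0.6],[0,0,-65,0,0.6],[-10,-25,-80,-5,0.6],[-24,-60,-80,-12,0.6],[-38,-95,-80,-19,0.6],[-52,-130,-80,-26,0.6],[-66,-160,-80,-32,0.6],[-70,-170,-80,-34,0.6],[-70,-170,-80,-34,0.6]]'; python3 - <<'E'
from h import *
print(tz_());go(467.2,314.3,100,66)
im=cams.capture("scene");cv2.imwrite("pics/s4.png",im[:,:,::-1])
E
```

```text
time: 22.88
position: [529.9, 136.5, 98.9]
eef_rot: [3.004, 0.868, 0.006]
contact_force: [0.0, -0.6, -3.1]
opening: 43.3
[ 0.44 -0.73]
t 22.88 pos [529.9 136.5  98.9] tilt 0.85 toolx 32.2 q6 1.13 open 43.3 | shift [  41.9 -183.8   -3.8] turn -33.8
```

View pics/s4.png

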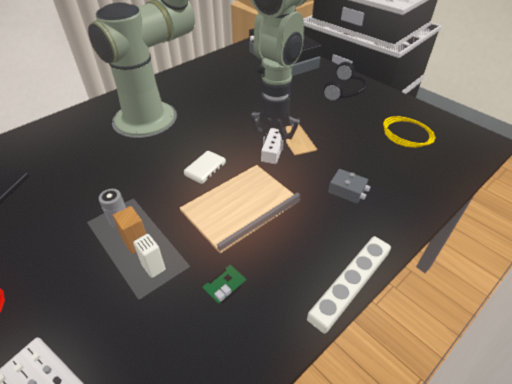

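The line box (272,145) is held level, and the three things on the mat are unchanged.

```bash
python3 -m creep '[[7,-30,0,-6,0.6],[14,-62,0,-12,0.6],[22,-95,0,-19,0.6],[30,-130,0,-26,0.6],[37,-160,0,-31,0.6],[41,-178,0,-34,0.6],[42,-184,0,-34,0.6],[42,-184,0,-34,0.6],[42,-184,0,-34,0.6],[42,-184,0,-34,0.6]]'; python3 - <<'E'
from h import *
print(tz_());go(467.2,314.3,20,66)
i=cams.camera_info("wrist");im=cams.capture("wrist");cv2.imwrite("pics/w11.png",im[:,:,::-1]);np.savez("w11.npz",**i)
E
```

```text
time: 23.77
position: [469.9, 311.4, 95.9]
eef_rot: [2.622, 1.699, -0.001]
contact_force: [0.7, -0.8, -3.4]
opening: 43.1
[ 0.52 -0.85]
t 23.77 pos [469.9 311.4  95.9] tilt 1.0 toolx 65.9 q6 0.88 open 43.1 | shift [ 2.2 -4.8 75.8] turn -0.1
```

View pics/w11.png

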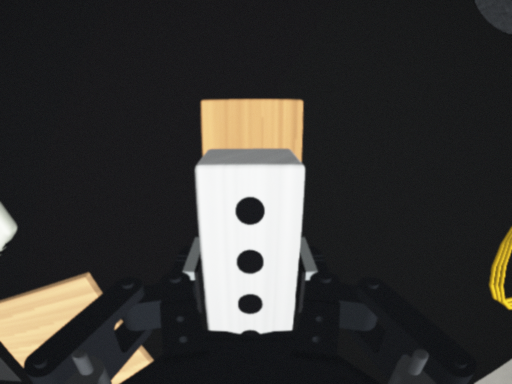

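```bash
python3 -m creep '[[2,-4.8,20,0,0.6],[2,-4.8,40,0,0.6],[2,-4.8,55,0,0.6],[2,-4.8,65,0,0.6],[2,-4.8,70,0,0.6],[2,-4.8,73,0,0.6],[2,-4.8,74.5,0,0.6],[2,-4.8,75,0,0.6],[2,-4.8,75,0,0.6]]'; python3 - <<'E'
from h import *
print(tz_());go(467.2,314.3,17,66)
E
```

```text
time: 24.57
position: [467.7, 314.4, 21.6]
eef_rot: [2.622, 1.699, 0.002]
contact_force: [-0.0, 0.3, -2.8]
opening: 42.4
[ 0.59 -0.8 ]
t 24.57 pos [467.7 314.4  21.6] tilt 0.99 toolx 65.9 q6 0.89 open 42.4 | shift [-0.2 -0.4  4.6] turn -0.1
```

```bash
python3 -m creep '[[0,-0.5,1.5,0,0.6],[0,-0.5,3,0,0.6],[0,-0.5,4,0,0.6],[0,-0.5,4.5,0,0.6],[0,-0.5,4.5,0,0.6]]'
```

```text
time: 24.98
position: [467.3, 314.6, 17.2]
eef_rot: [2.622, 1.699, 0.002]
contact_force: [-0.8, -1.0, -3.1]
opening: 43.1
```

```bash
python3 -m creep '[[0,0,0.7,0,0.6],[0,0,1.2,0,0.6],[0,0,1.2,0,0.6],[0,0,1.2,0,0.6]]'
```

```text
time: 25.32
position: [467.3, 314.6, 17.1]
eef_rot: [2.622, 1.699, 0.002]
contact_force: [-3.5, -2.6, 6.3]
opening: 43.2
```

```bash
python3 -m creep '[[0,0,0,0,0.45],[0,0,0,0,0.3],[0,0,0,0,0.25],[0,0,0,0,0.25],[0,0,-10,0,0.25],[0,0,-30,0,0.25],[0,0,-55,0,0.25],[0,0,-80,0,0.25],[0,0,-120,0,0.25],[0,0,-160,0,0.25]]'; python3 - <<'E'
from h import *
print(tz_());go(390,-200,200,87.4)
i=cams.camera_info("wrist");im=cams.capture("wrist");cv2.imwrite("pics/w12.png",im[:,:,::-1]);np.savez("w12.npz",**i)
im=cams.capture("top");cv2.imwrite("pics/t4.png",im[:,:,::-1])
E
```

```text
time: 26.15
position: [464.6, 316.3, 178.4]
eef_rot: [2.622, 1.699, -0.001]
contact_force: [0.6, 0.6, 0.3]
opening: 64.2
[ 0.51 -0.84]
t 26.15 pos [464.6 316.3 178.4] tilt 0.99 toolx 65.9 q6 0.9 open 64.2 | shift [-501.9  143.1  -14.6] turn -21.5
```

View pics/w12.png

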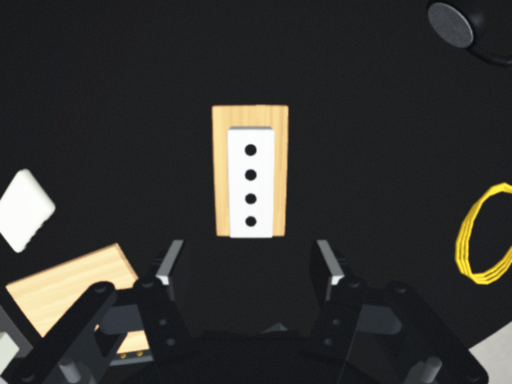

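View pics/t4.png

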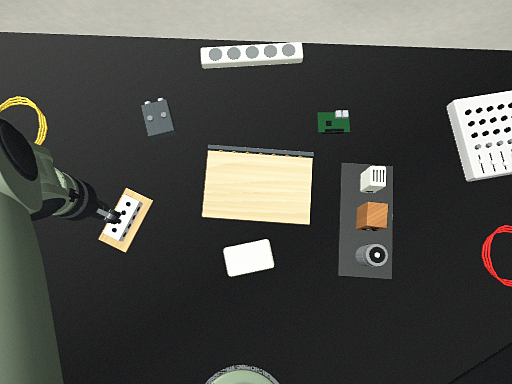

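```bash
python3 - <<'E'
from h import *
W=dict(np.load("w12.npz")); 
im=cv2.imread("pics/w12.png"); hsv=cv2.cvtColor(im,cv2.COLOR_BGR2HSV)
def rect(m,z):
    mm=np.zeros(m.shape,np.uint8); mm[95:240,200:300]=m[95:240,200:300]
    k=cv2.convexHull(max(cv2.findContours(mm,0,2)[0],key=cv2.contourArea))
    return cv2.minAreaRect(plane(W,k[:,0,:],z,True)[:,:2].astype(np.float32))
print("box",rect((hsv[...,1]<35)&(hsv[...,2]>200),46))
print("plinth",rect((hsv[...,2]>100),6)); print(plane(W,[(212,106),(288,106),(285,236),(216,236)],6,True).round(1))
print(plane(W,[(250,150),(250,175),(250.5,199),(250.5,221)],46,True).mean(0))
# round on mat, mon, pp in top for comparison
T=cams.camera_info("top"); print(plane(T,[(377,255)],102),plane(T,[(376,178)],100))
go(389.8,-306,150,87.4)
E
```

```text
box ((467.77093505859375, 314.24554443359375), (43.657630920410156, 108.84587097167969), 65.92411041259766)
plinth ((466.9489440917969, 313.5999755859375), (81.17462921142578, 152.40867614746094), 66.09848022460938)
[[382.6 307.9   6. ]
 [415.2 380.5   6. ]
 [552.2 320.9   6. ]
 [519.1 246.2   6. ]]
[469.1670398  313.42598264  46.        ]
[[ 388.54154381 -307.44454031  102.        ]] [[ 574.65919131 -310.76632455  100.        ]]
t 26.25 pos [469.5 319.  184.7] tilt 1.33 toolx 65.9 q6 0.9 open 64.3 | shift [-603.1  181.6   38. ] turn -21.5
```

The line box sits within about 1 mm of the plinth centre with matching angle. Back to the mat for the round speaker.

```bash
python3 -m creep '[[-30,9,0,0,0.2],[-70,21,0,-3,0.2],[-110,33,0,-6,0.2],[-150,45,0,-9,0.2],[-190,57,0,-12,0.2],[-230,69,0,-15,0.2],[-260,78,0,-18,0.2],[-280,84,0,-21,0.2],[-300,90,0,-21.5,0.2],[-300,90,0,-21.5,0.2]]'; python3 - <<'E'
from h import *
print(tz_());go(389.8,-306.5,150,87.4)
E
```

```text
time: 27.08
position: [428.8, 5.6, 186.7]
eef_rot: [2.26, 2.15, 0.015]
contact_force: [0.4, 0.1, 0.3]
opening: 68.0
[ 1.27 -0.55]
t 27.08 pos [428.8   5.6 186.7] tilt 1.39 toolx 87.1 q6 -0.11 open 68.0 | shift [-313.3  -24.3   38.8] turn -0.3
```

```bash
python3 -m creep '[[-35,-3,0,0,0.2],[-75,-6,5,0,0.2],[-115,-9,10,0,0.2],[-155,-12,15,0,0.2],[-195,-15,20,0,0.2],[-235,-18,20,0,0.2],[-270,-21,20,0,0.2],[-300,-24,20,0,0.2],[-313,-24,20,0,0.2],[-313,-24,20,0,0.2]]';python3 -m creep '[[0,0,0,0,0.2],[0,0,0,0,0.2],[0,0,-40,0,0.2],[0,0,-80,0,0.2]]'; python3 - <<'E'
from h import *
print(tz_());go(389.8,-306.5,150,87.4)
E
```

```text
time: 27.92
position: [390.1, -308.5, 169.0]
eef_rot: [2.262, 2.145, 0.015]
contact_force: [0.1, -0.1, 0.2]
opening: 68.5
time: 28.25
position: [387.0, -304.1, 247.8]
eef_rot: [2.265, 2.153, 0.015]
contact_force: [0.6, -1.2, -0.1]
opening: 68.5
[ 1.08 -0.31]
t 28.25 pos [ 387.  -304.1  247.8] tilt 1.12 toolx 87.1 q6 -0.77 open 68.5 | shift [-1.8  1.  97.8] turn -0.3
```

```bash
python3 -m creep '[[0,0,30,0,0.2],[0,0,65,0,0.2]]';python3 -c "
from h import *;print(tz_())"; python3 -m creep '[[0,0,-40,0,0.2],[0,0,-80,0,0.2]]'; python3 - <<'E'
from h import *
print(tz_());go(389.8,-306.5,150,87.4)
E
```

```text
time: 28.42
position: [391.8, -305.7, 187.3]
eef_rot: [2.254, 2.148, 0.016]
contact_force: [0.2, -0.7, -1.0]
opening: 68.4
[ 1.53 -0.75]
time: 28.58
position: [385.5, -297.5, 258.9]
eef_rot: [2.265, 2.164, 0.017]
contact_force: [1.8, -2.5, 2.1]
opening: 68.8
[0.8  0.08]
t 28.58 pos [ 385.5 -297.5  258.9] tilt 0.8 toolx 87.4 q6 -0.77 open 68.8 | shift [ -9.    3.2 108.9] turn -0.0
```

```bash
python3 -m creep '[[-9,3,20,0,0.2],[-9,3,50,0,0.2],[-9,3,80,0,0.2],[-9,3,100,0,0.2],[-9,3,107,0,0.2],[-9,3,107,0,0.2],[-9,3,107,0,0.2],[-9,3,107,0,0.2]]'; python3 - <<'E'
from h import *
print(tz_());go(389.8,-306.5,55.4,87.4)
i=cams.camera_info("wrist");im=cams.capture("wrist");cv2.imwrite("pics/w13.png",im[:,:,::-1]);np.savez("w13.npz",**i)
E
```

```text
time: 29.25
position: [390.6, -306.8, 153.4]
eef_rot: [2.262, 2.164, 0.017]
contact_force: [-0.6, 0.1, 0.8]
opening: 68.2
[ 0.9  -0.02]
t 29.25 pos [ 390.6 -306.8  153.4] tilt 0.9 toolx 87.4 q6 -0.78 open 68.2 | shift [ 0.2 -2.3 98. ] turn 0.0
```

View pics/w13.png

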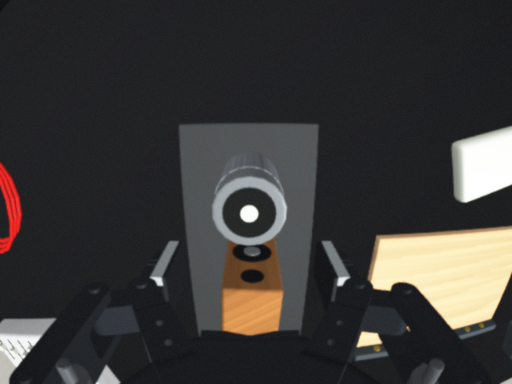

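```bash
python3 -c "
from h import *;W=dict(np.load('w13.npz'));print(plane(W,[(249,214)],102,True))"; python3 -m creep '[[0.2,-2,30,0,0.2],[0.2,-2,60,0,0.2],[0.2,-2,80,0,0.2],[0.2,-2,92,0,0.2],[0.2,-2,97,0,0.2],[0.2,-2,98,0,0.2],[0.2,-2,98,0,0.2],[0.2,-2,98,0,0.2]]'; python3 - <<'E'
from h import *
print(tz_());go(390.1,-306.7,55.4,87.4)
E
```

```text
[[ 390.84531283 -307.3970353   102.        ]]
time: 29.97
position: [391.0, -307.7, 56.7]
eef_rot: [2.261, 2.162, 0.017]
contact_force: [-0.4, 0.0, -0.3]
opening: 68.8
[ 1.   -0.13]
t 29.97 pos [ 391.  -307.7   56.7] tilt 1.01 toolx 87.4 q6 -0.78 open 68.8 | shift [ 0.9 -0.9  1.3] turn 0.0
```

```bash
python3 -m creep '[[0.8,-0.9,1,0,0.2],[0.8,-0.9,1,0,0.2],[0.8,-0.9,1,0,0.5],[0.8,-0.9,1,0,0.5],[0.8,-0.9,1,0,0.5],[0.8,-0.9,1,0,0.5],[0.8,-0.9,1,0,0.5]]';  python3 - <<'E'
from h import *
print(tz_());go(541.8,60.5,112,87.4)
E
```

```text
time: 30.55
position: [390.5, -307.3, 56.6]
eef_rot: [2.26, 2.161, 0.017]
contact_force: [-1.7, -0.2, 5.7]
opening: 53.0
[ 1.05 -0.19]
t 30.55 pos [ 390.5 -307.3   56.6] tilt 1.07 toolx 87.4 q6 -0.78 open 53.0 | shift [374.  135.7 -53.8] turn 0.0
```

```bash
python3 -m creep '[[0,0,-15,0,0.5],[0,0,-35,0,0.5],[25,9,-52,0,0.5],[60,22,-55,0,0.5],[95,34,-55,0,0.5],[130,47,-55,0,0.5],[160,58,-55,0,0.5],[180,65,-55,0,0.5],[180,65,-55,0,0.5],[180,65,-55,0,0.5]]'; python3 - <<'E'
from h import *
print(tz_());go(541.7,60.4,115,87.4)
E
```

```text
time: 31.38
position: [462.4, -129.1, 112.2]
eef_rot: [2.257, 2.164, 0.016]
contact_force: [-0.4, 0.5, -2.4]
opening: 52.7
[ 1.01 -0.19]
t 31.38 pos [ 462.4 -129.1  112.2] tilt 1.03 toolx 87.6 q6 -0.39 open 52.7 | shift [192.7  71.3  -2.1] turn 0.2
```

```bash
python3 -m creep '[[25,9,0,0,0.5],[60,22,0,0,0.5],[95,35,0,0,0.5],[130,48,0,0,0.5],[160,59,0,0,0.5],[183,68,0,0,0.5],[193,71,0,0,0.5],[193,71,0,0,0.5],[193,71,0,0,0.5],[193,71,0,0,0.5]]'; python3 - <<'E'
from h import *
print(tz_());go(541.7,60.4,66,87.4)
E
```

```text
time: 32.22
position: [540.7, 59.2, 112.6]
eef_rot: [2.259, 2.162, 0.014]
contact_force: [-0.6, 0.0, -3.4]
opening: 53.3
[ 0.94 -0.24]
t 32.22 pos [540.7  59.2 112.6] tilt 0.97 toolx 87.5 q6 0.02 open 53.3 | shift [ 1.5  0.2 46.6] turn 0.1
```

```bash
python3 -m creep '[[1.5,0.2,12,0,0.5],[1.5,0.2,25,0,0.5],[1.5,0.2,36,0,0.5],[1.5,0.2,43,0,0.5],[1.5,0.2,46,0,0.5],[1.5,0.2,47,0,0.5],[1.5,0.2,47.5,0,0.5],[1.5,0.2,47.5,0,0.5],[1.5,0.2,47.5,0,0.5]]'; python3 - <<'E'
from h import *
print(tz_());go(541.7,60.4,66,87.4)
E
```

```text
time: 32.97
position: [542.2, 60.4, 65.7]
eef_rot: [2.259, 2.161, 0.015]
contact_force: [0.5, 0.4, -3.3]
opening: 52.6
[ 1.   -0.24]
t 32.97 pos [542.2  60.4  65.7] tilt 1.03 toolx 87.5 q6 0.02 open 52.6 | shift [ 0.  -0.5 -0.3] turn 0.1
```

```bash
python3 -m creep '[[0,-0.5,0.7,0,0.5],[0,-0.5,1.2,0,0.5],[0,-0.5,1.6,0,0.5],[0,-0.5,1.6,0,0.5]]'
```

```text
time: 33.3
position: [542.1, 60.4, 64.6]
eef_rot: [2.258, 2.161, 0.016]
contact_force: [-1.0, 0.4, 3.1]
opening: 52.9
```

Contact; release and lift.

```bash
python3 -m creep '[[0,0,0,0,0.5],[0,0,0,0,0.35],[0,0,0,0,0.2],[0,0,0,0,0.18],[0,0,0,0,0.18],[0,0,-15,0,0.18],[0,0,-40,0,0.18],[0,0,-75,0,0.18],[0,0,-105,0,0.18],[0,0,-110,0,0.18]]';  python3 - <<'E'
from h import *
print(tz_());go(485.9,-309.6,160,87.4)
i=cams.camera_info("wrist");im=cams.capture("wrist");cv2.imwrite("pics/w14.png",im[:,:,::-1]);np.savez("w14.npz",**i)
E
```

```text
time: 34.13
position: [543.2, 60.9, 179.9]
eef_rot: [2.254, 2.157, 0.025]
contact_force: [0.9, -0.0, 0.5]
opening: 69.9
[ 1.51 -0.25]
t 34.13 pos [543.2  60.9 179.9] tilt 1.53 toolx 87.5 q6 0.02 open 69.9 | shift [-372.6  -41.5   20.1] turn 0.1
```

View pics/w14.png

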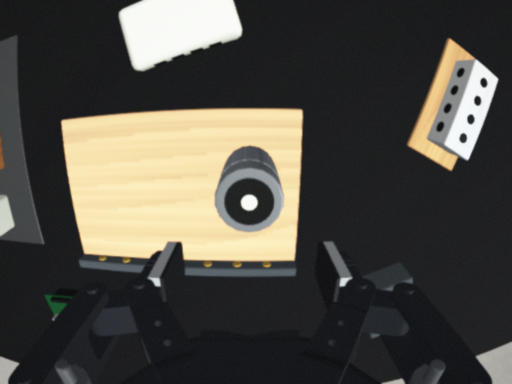

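The round speaker stands upright on its spot, dot at (249,202). Now I trim the tilt on the way to the monitor.

```bash
python3 -m creep '[[0,0,25,0,0.18],[0,0,25,0,0.18],[0,0,-15,0,0.18],[0,0,-55,0,0.18]]';python3 -c "
from h import *;print(tz_())"; python3 -m creep '[[0,0,20,0,0.18],[0,0,50,0,0.18]]'; python3 -m creep '[[0,0,-40,0,0.18],[0,0,-80,0,0.18]]'; python3 - <<'E'
from h import *
print(tz_());go(485.9,-309.6,170,87.4)
W=dict(np.load('w14.npz'));print(plane(W,[(249,202)],110,True))
E
```

```text
time: 34.52
position: [537.9, 61.2, 230.8]
eef_rot: [2.26, 2.163, 0.013]
contact_force: [1.6, 0.4, 0.7]
opening: 69.7
[ 0.89 -0.24]
time: 34.68
position: [541.9, 60.9, 184.6]
eef_rot: [2.255, 2.159, 0.022]
contact_force: [0.0, -0.8, -1.0]
opening: 70.2
time: 34.85
position: [533.3, 61.4, 256.7]
eef_rot: [2.265, 2.168, 0.001]
contact_force: [2.8, 0.1, 1.5]
opening: 69.9
[ 0.28 -0.23]
t 34.85 pos [533.3  61.4 256.7] tilt 0.36 toolx 87.5 q6 0.02 open 69.9 | shift [-372.4  -31.5   88. ] turn 0.1
[[541.99930583  60.0435303  110.        ]]
```

```bash
python3 -m creep '[[-25,-2,10,0,0.2],[-60,-5,25,0,0.2],[-95,-8,40,0,0.2],[-130,-11,55,0,0.2],[-160,-14,65,0,0.2],[-180,-15,70,0,0.2],[-190,-16,70,0,0.2],[-190,-16,70,0,0.2],[-190,-16,70,0,0.2]]'; python3 - <<'E'
from h import *
print(tz_());go(485.9,-309.6,170,87.4)
E
```

```text
time: 35.6
position: [509.1, -127.7, 187.2]
eef_rot: [2.267, 2.168, 0.001]
contact_force: [0.2, -0.1, 0.5]
opening: 68.1
[ 0.23 -0.17]
t 35.6 pos [ 509.1 -127.7  187.2] tilt 0.29 toolx 87.4 q6 -0.34 open 68.1 | shift [-182.7  -15.1   17.7] turn 0.0
```

```bash
python3 -m creep '[[-25,-2,10,0,0.2],[-60,-5,15,0,0.2],[-95,-8,18,0,0.2],[-130,-11,18,0,0.2],[-160,-13,18,0,0.2],[-176,-14.5,18,0,0.2],[-182,-15,18,0,0.2],[-182,-15,18,0,0.2],[-182,-15,18,0,0.2],[-182,-15,18,0,0.2]]'; python3 - <<'E'
from h import *
print(tz_());go(485.8,-309.5,56,87.4)
i=cams.camera_info("wrist");im=cams.capture("wrist");cv2.imwrite("pics/w15.png",im[:,:,::-1]);np.savez("w15.npz",**i)
E
```

```text
time: 36.43
position: [486.4, -306.9, 169.7]
eef_rot: [2.265, 2.171, 0.002]
contact_force: [0.2, -0.1, 0.3]
opening: 68.3
[ 0.22 -0.11]
t 36.43 pos [ 486.4 -306.9  169.7] tilt 0.25 toolx 87.6 q6 -0.65 open 68.3 | shift [ -2.5  -0.9 113.7] turn 0.2
```

View pics/w15.png

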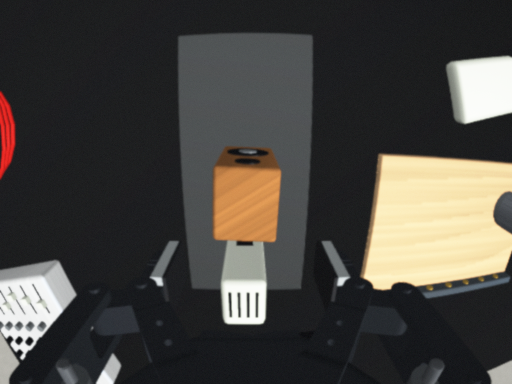

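```bash
python3 - <<'E'
from h import *
W=dict(np.load('w15.npz'));p=plane(W,[(216,165),(280,165),(276,241),(214,240)],104,True);print(p.round(1),p.mean(0))
E
python3 -m creep '[[-2.5,-1,25,0,0.2],[-2.5,-1,55,0,0.2],[-2.5,-1,85,0,0.2],[-2.5,-1,103,0,0.2],[-2.5,-1,111,0,0.2],[-2.5,-1,113,0,0.2],[-2.5,-1,113,0,0.2],[-2.5,-1,113,0,0.2]]'; python3 - <<'E'
from h import *
print(tz_());go(485.8,-309.5,56,87.4)
E
```

```text
[[ 453.  -329.9  104. ]
 [ 454.9 -283.9  104. ]
 [ 515.5 -287.7  104. ]
 [ 512.6 -336.3  104. ]] [ 484.01234806 -309.47064699  104.        ]
time: 37.15
position: [486.8, -310.0, 58.1]
eef_rot: [2.263, 2.17, 0.002]
contact_force: [-0.2, 0.8, -1.2]
opening: 68.4
[ 0.32 -0.2 ]
t 37.15 pos [ 486.8 -310.    58.1] tilt 0.38 toolx 87.6 q6 -0.65 open 68.4 | shift [ 0.5 -1.   2.1] turn 0.2
```

```bash
python3 -m creep '[[0.5,-1,1.5,0.2,0.2],[0.5,-1,1.5,0.2,0.2],[0.5,-1,1.5,0.2,0.6],[0.5,-1,1.5,0.2,0.6],[0.5,-1,1.5,0.2,0.6],[0.5,-1,1.5,0.2,0.6],[0.5,-1,1.5,0.2,0.6]]';  python3 - <<'E'
from h import *
print(tz_());go(538.3,-25.9,115,87.4)
E
```

```text
time: 37.73
position: [486.3, -310.0, 57.7]
eef_rot: [2.265, 2.165, 0.003]
contact_force: [-1.1, 0.5, 5.9]
opening: 49.9
[ 0.39 -0.26]
t 37.73 pos [ 486.3 -310.    57.7] tilt 0.47 toolx 87.4 q6 -0.65 open 49.9 | shift [285.9  39.5 -58.3] turn 0.0
```

```bash
python3 -m creep '[[0,0,-15,0,0.6],[0,0,-35,0,0.6],[20,3,-55,0,0.6],[50,7,-58,0,0.6],[85,12,-58,0,0.6],[115,16,-58,0,0.6],[135,19,-58,0,0.6],[145,20,-58,0,0.6],[145,20,-58,0,0.6],[145,20,-58,0,0.6]]'; python3 - <<'E'
from h import *
print(tz_());go(538.5,-25.8,115,87.4)
E
```

```text
time: 38.57
position: [512.3, -166.0, 115.0]
eef_rot: [2.265, 2.166, 0.001]
contact_force: [-0.6, -0.2, -2.8]
opening: 49.9
[ 0.36 -0.3 ]
t 38.57 pos [ 512.3 -166.   115. ] tilt 0.47 toolx 87.4 q6 -0.4 open 49.9 | shift [141.2  19.9  -0.6] turn 0.0
```

```bash
python3 -m creep '[[25,4,0,0,0.6],[55,8,0,0,0.6],[85,12,0,0,0.6],[110,15,0,0,0.6],[130,18,0,0,0.6],[140,20,0,0,0.6],[141,20,0,0,0.6],[141,20,0,0,0.6],[141,20,0,0,0.6],[141,20,0,0,0.6]]'; python3 - <<'E'
from h import *
print(tz_());go(538.5,-25.8,67,87.4)
E
```

```text
time: 39.4
position: [538.5, -27.5, 114.4]
eef_rot: [2.267, 2.163, 0.001]
contact_force: [0.1, -0.4, -3.6]
opening: 49.8
[ 0.35 -0.33]
t 39.4 pos [538.5 -27.5 114.4] tilt 0.49 toolx 87.3 q6 -0.14 open 49.8 | shift [ 2.  -0.4 47.4] turn -0.1
```

```bash
python3 -m creep '[[2,-0.4,12,0,0.6],[2,-0.4,25,0,0.6],[2,-0.4,36,0,0.6],[2,-0.4,43,0,0.6],[2,-0.4,46,0,0.6],[2,-0.4,47,0,0.6],[2,-0.4,47.5,0,0.6],[2,-0.4,48,0,0.6],[2,-0.4,48.5,0,0.6],[2,-0.4,48.5,0,0.6]]'; python3 - <<'E'
from h import *
print(tz_());go(538.5,-25.8,67,87.4)
E
```

```text
time: 40.23
position: [538.8, -25.9, 66.3]
eef_rot: [2.266, 2.163, 0.001]
contact_force: [0.4, -0.2, -2.8]
opening: 49.5
[ 0.4  -0.34]
t 40.23 pos [538.8 -25.9  66.3] tilt 0.52 toolx 87.3 q6 -0.14 open 49.5 | shift [ 0.  -0.3 -0.7] turn -0.1
```

```bash
python3 -m creep '[[0,-0.3,0.6,0,0.6],[0,-0.3,1.2,0,0.6],[0,-0.3,1.2,0,0.6],[0,-0.3,1.2,0,0.6]]'
```

```text
time: 40.57
position: [538.9, -25.9, 65.7]
eef_rot: [2.265, 2.162, 0.002]
contact_force: [-2.0, -0.6, 4.5]
opening: 50.1
```

```bash
python3 -m creep '[[0,0,0,0,0.6],[0,0,0,0,0.4],[0,0,0,0,0.25],[0,0,0,0,0.22],[0,0,0,0,0.22],[0,0,-10,0,0.22],[0,0,-25,0,0.22],[0,0,-45,0,0.22],[0,0,-70,0,0.22],[0,0,-105,0,0.22]]';  python3 - <<'E'
from h import *
print(tz_());go(580.9,-315.4,170,87.4)
i=cams.camera_info("wrist");im=cams.capture("wrist");cv2.imwrite("pics/w16.png",im[:,:,::-1]);np.savez("w16.npz",**i)
E
```

```text
time: 41.4
position: [536.5, -25.0, 170.6]
eef_rot: [2.268, 2.164, -0.001]
contact_force: [0.7, -0.5, -0.0]
opening: 66.6
[ 0.25 -0.31]
t 41.4 pos [536.5 -25.  170.6] tilt 0.4 toolx 87.3 q6 -0.13 open 66.6 | shift [-288.1   57.9    2.4] turn -0.1
```

View pics/w16.png

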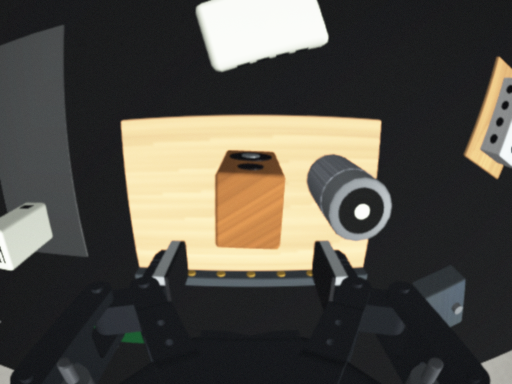

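The monitor is back upright with its top at (249,208), square with the stand. Last the power pack. I fly over with the object heights in mind.

```bash
python3 -m creep '[[0,0,-5,0,0.22],[-30,6,-10,0,0.22],[-65,13,-10,0,0.22],[-100,20,-10,0,0.22],[-130,26,-10,0,0.22],[-148,30,-10,0,0.22],[-155,31,-10,0,0.22],[-155,31,-10,0,0.22],[-155,31,-10,0,0.22]]'; python3 - <<'E'
from h import *
print(tz_());go(580.9,-315.4,170,87.4)
E
```

```text
time: 42.2
position: [564.1, -181.1, 190.0]
eef_rot: [2.262, 2.159, 0.01]
contact_force: [-0.4, 0.4, 0.3]
opening: 66.7
[ 0.85 -0.37]
t 42.2 pos [ 564.1 -181.1  190. ] tilt 0.93 toolx 87.3 q6 -0.39 open 66.7 | shift [-133.3   22.7   21.1] turn -0.1
```

```bash
python3 -m creep '[[-25,5,0,0,0.22],[-55,10,10,0,0.22],[-85,15,18,0,0.22],[-110,19,21,0,0.22],[-127,22,21,0,0.22],[-133,23,21,0,0.22],[-133,23,21,0,0.22],[-133,23,21,0,0.22],[-133,23,21,0,0.22]]'; python3 - <<'E'
from h import *
print(tz_());go(580.9,-315.4,55.2,87.4)
i=cams.camera_info("wrist");im=cams.capture("wrist");cv2.imwrite("pics/w17.png",im[:,:,::-1]);np.savez("w17.npz",**i)
E
```

```text
time: 42.95
position: [581.2, -313.1, 170.3]
eef_rot: [2.26, 2.162, 0.01]
contact_force: [-0.2, 0.2, 0.5]
opening: 66.6
[ 0.84 -0.32]
t 42.95 pos [ 581.2 -313.1  170.3] tilt 0.89 toolx 87.5 q6 -0.56 open 66.6 | shift [ -1.8  -1.9 115.1] turn 0.1
```

View pics/w17.png

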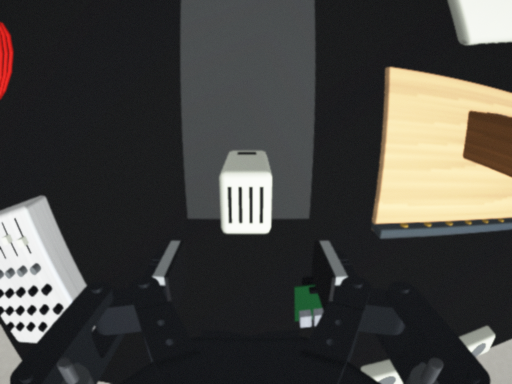

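```bash
python3 -m creep '[[-1.8,-1.9,25,0,0.22],[-1.8,-1.9,55,0,0.22],[-1.8,-1.9,85,0,0.22],[-1.8,-1.9,104,0,0.22],[-1.8,-1.9,112,0,0.22],[-1.8,-1.9,115,0,0.22],[-1.8,-1.9,115,0,0.22],[-1.8,-1.9,115,0,0.22]]'; python3 - <<'E'
from h import *
print(tz_());go(580.8,-315.2,55.2,87.4)
W=dict(np.load('w17.npz'));print(plane(W,[(246,205)],100,True))
E
```

```text
time: 43.67
position: [582.1, -315.9, 57.0]
eef_rot: [2.258, 2.161, 0.011]
contact_force: [-0.5, -0.4, -0.3]
opening: 66.6
[ 0.96 -0.41]
t 43.67 pos [ 582.1 -315.9   57. ] tilt 1.05 toolx 87.5 q6 -0.57 open 66.6 | shift [ 0.6 -1.4  1.8] turn 0.1
[[ 581.70108877 -316.43630949  100.        ]]
```

```bash
python3 -m creep '[[0.2,-1.4,1,0.1,0.22],[0.2,-1.4,1,0.1,0.22],[0.2,-1.4,1,0.1,0.6],[0.2,-1.4,1,0.1,0.6],[0.2,-1.4,1,0.1,0.7],[0.2,-1.4,1,0.1,0.7],[0.2,-1.4,1,0.1,0.7]]';  python3 - <<'E'
from h import *
print(tz_());go(532.9,-110.5,115,87.4)
E
```

```text
time: 44.25
position: [581.1, -316.1, 56.8]
eef_rot: [2.259, 2.158, 0.011]
contact_force: [-0.7, 0.6, 4.8]
opening: 39.4
[ 1.01 -0.46]
t 44.25 pos [ 581.1 -316.1   56.8] tilt 1.11 toolx 87.4 q6 -0.57 open 39.4 | shift [202.7 -56.5 -60.7] turn -0.0
```

```bash
python3 -m creep '[[0,0,-15,0,0.7],[0,0,-35,0,0.7],[20,-6,-53,0,0.7],[55,-15,-57,0,0.7],[90,-25,-57,0,0.7],[125,-35,-57,0,0.7],[155,-43,-57,0,0.7],[175,-49,-57,0,0.7],[180,-50,-57,0,0.7],[180,-50,-57,0,0.7]]'; python3 - <<'E'
from h import *
print(tz_());go(533.1,-110.5,112,87.4)
E
```

```text
time: 45.08
position: [537.4, -131.8, 111.0]
eef_rot: [2.257, 2.161, 0.01]
contact_force: [0.2, -0.8, -1.2]
opening: 39.3
[ 0.92 -0.42]
t 45.08 pos [ 537.4 -131.8  111. ] tilt 1.01 toolx 87.5 q6 -0.33 open 39.3 | shift [21.1 -5.2 -1.2] turn 0.1
```

```bash
python3 -m creep '[[10,-2,0,0,0.7],[20,-5,2,0,0.7],[21.5,-5,10,0,0.7],[21.5,-5,22,0,0.7],[21.5,-5,34,0,0.7],[21.5,-5,41,0,0.7],[21.5,-5,44,0,0.7],[21.5,-5,44,0,0.7],[21.5,-5,44,0,0.7]]'; python3 - <<'E'
from h import *
print(tz_());go(533.1,-110.5,65,87.4)
E
```

```text
time: 45.83
position: [534.2, -110.7, 66.8]
eef_rot: [2.258, 2.161, 0.01]
contact_force: [-0.0, 0.5, -3.0]
opening: 39.6
[ 0.91 -0.42]
t 45.83 pos [ 534.2 -110.7   66.8] tilt 1.0 toolx 87.5 q6 -0.3 open 39.6 | shift [ 0.2 -1.1  1.7] turn 0.1
```

```bash
python3 -m creep '[[0.2,-1.1,0.7,0,0.7],[0.2,-1.1,1.4,0,0.7],[0.2,-1.1,2,0,0.7],[0.2,-1.1,2.2,0,0.7],[0.2,-1.1,2.2,0,0.7]]'
```

```text
time: 46.25
position: [533.3, -110.5, 64.8]
eef_rot: [2.257, 2.161, 0.01]
contact_force: [-0.5, -1.0, -1.6]
opening: 39.2
```

```bash
python3 -m creep '[[0,0,0.7,0,0.7],[0,0,0.7,0,0.7],[0,0,0.7,0,0.5],[0,0,0.7,0,0.3],[0,0,0.7,0,0.25],[0,0,0.7,0,0.25],[0,0,-10,0,0.25],[0,0,-25,0,0.25],[0,0,-45,0,0.25],[0,0,-70,0,0.25]]';python3 -m creep '[[0,0,-30,0,0.25],[0,0,-60,0,0.25],[0,-30,-80,0,0.25],[0,-60,-90,0,0.25],[0,-90,-100,0,0.25],[0,-110,-110,0,0.25],[0,-120,-110,0,0.25],[0,-120,-110,0,0.25],[0,-120,-110,0,0.25]]';  python3 - <<'E'
from h import *
print(tz_());go(500,-26,250,87.4)
for n in ("wrist","scene","top"):
    i=cams.camera_info(n);im=cams.capture(n);cv2.imwrite(f"pics/f_{n}.png",im[:,:,::-1]);np.savez(f"f_{n}.npz",**i)
E
```

```text
time: 47.08
position: [531.2, -109.7, 135.2]
eef_rot: [2.259, 2.162, 0.009]
contact_force: [1.1, 0.3, 0.3]
opening: 63.6
time: 47.83
position: [410.4, -104.0, 243.8]
eef_rot: [2.258, 2.161, 0.01]
contact_force: [-0.1, -0.8, 1.0]
opening: 63.8
[ 0.91 -0.41]
t 47.83 pos [ 410.4 -104.   243.8] tilt 1.0 toolx 87.5 q6 -0.38 open 63.8 | shift [81.8 86.2 -5.4] turn 0.1
```

View pics/f_wrist.png

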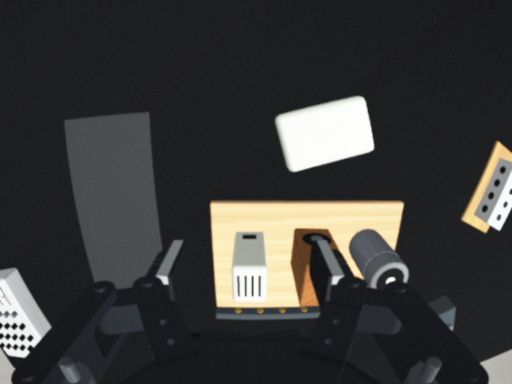

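View pics/f_scene.png

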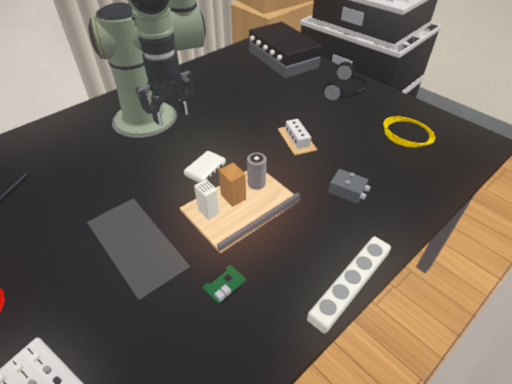

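View pics/f_top.png

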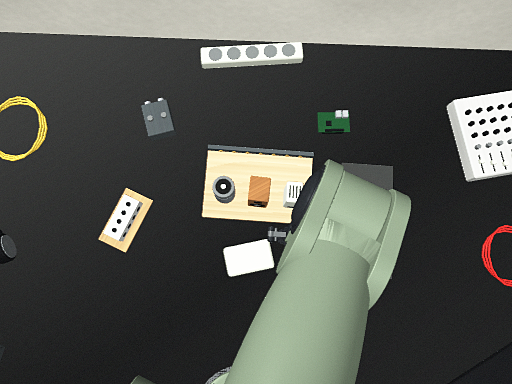

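All three are back on the stand, with the line box on the plinth. I compare their scene-camera positions with the first picture.

```bash
python3 - <<'E'
from h import *
A=cv2.imread("pics/a_scene.png");B=cv2.imread("pics/f_scene.png")
for n,(x0,y0,x1,y1) in {"pp":(192,178,220,220),"mon":(217,160,247,205),"round":(245,150,270,190),"router":(182,150,230,185),"board":(195,260,250,305),"split":(325,165,375,205)}.items():
    a=cv2.cvtColor(A[y0:y1,x0:x1],6).astype(np.float32);b=cv2.cvtColor(B[y0:y1,x0:x1],6).astype(np.float32)
    print(n,"shift px",np.round(cv2.phaseCorrelate(a,b,cv2.createHanningWindow(a.shape[::-1],cv2.CV_32F)),2).tolist() if False else [cv2.phaseCorrelate(a,b)], "absdiff",np.abs(a-b).mean().round(1))
S=cams.camera_info("scene")
a=A[145:200,175:305];b=B[145:200,175:305]
o=np.vstack([cv2.resize(A[145:250,175:305],None,fx=2.8,fy=2.8,interpolation=2),cv2.resize(B[145:250,175:305],None,fx=2.8,fy=2.8,interpolation=2)]);cv2.imwrite("pics/cmp.png",o)
print(env.read_state()["contact_force"],np.abs(env.read_state()["qd"]).max())
E
```

```text
pp shift px [((-0.02157284385005198, 0.6125209518644859), 0.9855095775039108)] absdiff 3.0
mon shift px [((-0.012457833138769914, 0.6218465459629066), 0.8037990081751788)] absdiff 10.7
round shift px [((0.5589861320960239, -0.06283670287659504), 1.049370813846588)] absdiff 1.9
router shift px [((-0.04664057264806232, 0.039252706517967084), 0.9818988061613507)] absdiff 1.4
board shift px [((0.0009914530476358152, 0.4387426674538908), 1.02343019079279)] absdiff 1.1
split shift px [((0.0590682299107641, -0.02798795924979558), 0.9820281858444214)] absdiff 1.0
[0.44636308 0.08466221 0.76284607] 0.005939481455060278
```

View pics/cmp.png

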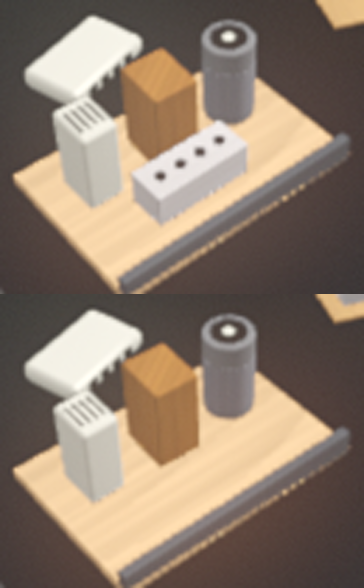

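The things sit within a pixel (about 2–3 mm) of their first places, upright and square. I hand the job in.

```bash
python3 -c "
from plant import env
print(env.finish_job(), env.read_state()['time'])"
```

```text
the job is handed in; nothing more can be done
the job is handed in; nothing more can be done
```

The job is done and handed in at about 48 s of the 144 s. I moved the power pack, monitor and round speaker upright onto the mat, then set the line box on the plinth. After that I put the round speaker, monitor and power pack back in that order. The system reports no verdict, so these are my own last checks:

- **Line box:** from the wrist camera it was within about 1 mm of the plinth centre and within 0.01 rad of its long axis; its four dots alone put it about 2 mm off.
- **Front row:** in the scene camera the three things showed less than 1 pixel of shift from the first picture, roughly 2–3 mm, with the limit at 15 mm. They looked upright and square, and the gripper had let go and was clear of everything. The wrist camera put the round speaker within 1 mm of its start, but I did not measure the other two's final positions from a second view; the top view was partly hidden by the arm.
- **Bystanders:** the router, circuit board and splitter box showed at most 0.4 pixel of shift.

- **Mat and line box height:** my first mat mask failed in the scene view, so the mat's place comes from the top and wrist cameras. The heights of the mat corners, and of the line box dots between wrist and top views, scattered by several mm, so touching down settled the placing heights.
- **Tool tilt:** the tool tilt drifted up to 1.5° between moves. I trimmed it several times, and it did no visible harm to the placings.

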